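# Clamp the spare drone arms in the vise as one stack

### The arm

A 6-joint arm with a two-finger parallel gripper is mounted at the origin on the work surface. World frame = base frame: x ahead of the robot, y to its left, z up, the work surface at z = 0. Lengths are in mm, angles in degrees, forces in N, time in s.
With the tool pointing down it reaches from about 350 to 975 mm from the base axis. Payload 4.9 kg.
Tool frame: the origin (TCP) lies midway between the tips of the shut fingers; the grasp point (between the pads) lies 19 mm behind it; z points along the fingers, y is the direction in which the jaws open and shut (so a half turn about z gives the same grasp; the last joint's range is limited). The gripper opens to 85 mm and grips with 20 to 120 N. Pads are 22 mm wide; open, the fingers measure 114 mm over their backs; the gripper's body (76 mm by 85 mm) begins 54 mm behind the grasp point. The pads swing forward as they close: fully open they stand 13 mm farther back than shut.
Start: joints at [57.009, 3.019, 92.412, -0, 84.569, -6.818], TCP at [275.661, 560.903, 231.304] pointing down, gripper open.
Joint ranges: [-172.51, 172.51], [-57.92, 126.97], [3.15, 148.05], [-58.71, 238.71], [5.1, 150.11], [-179.66, 179.66]. Speed limits (degrees/s): [147.25, 147.25, 180, 180, 180, 180].

### API

Orientations are given as a 3x3 rotation matrix whose columns are the frame's x, y, z axes.
In Python, from rig import get_obs, get_image, finish_job gives the robot as it stands.
- The arm moves only by the tool move_arm, never from a script. Its argument "rows" is a list of rows, each a list of 7 numbers: the shift along the tool's x, y, z in m, then the turn, a rotation vector about the tool's x, y, z in rad, then the finger opening in m, from 0 to 0.0854. In form: [[dx, dy, dz, wx, wy, wz, grip], ...]. A call has 1 to 5 rows; each row is the pose to reach, as a shift and turn from the pose measured when the call began, along the tool's axes at that moment; what a row does not reach only later rows make up. A row lasts 1/12 s, in which the tool goes at most 41.7 mm and 7.16 degrees, less where a joint would pass 70% of its speed; a pose out of reach is approached as far as the arm can. A call with a gripper value outside its range is refused whole. The fingers move at their own pace and stop on an object; "squeeze" is the grip in N (left out, the last holds). Time passes only in rows, so rows that repeat a pose let the fingers close. It gives the time, the measured TCP pose, the force and the opening at its end, in the units of the state.
- get_obs(): the state, without advancing time (a new reading comes with each control period).
- get_image(name): name is "side" or "top"; returns a dict with "pixels" (384x512x3 uint8, red, green, blue), "camera_matrix" (3x3 intrinsics, pixels), "k1" (the pictures are not rectified: a ray, as slopes to the right and down, at radius r is drawn at 1 + k1 r^2 times it, then the intrinsics apply), "R" (3x3) and "t" (3): a world point X has camera coordinates R X + t. Camera axes: x right, y down, z forward; pixel columns grow to the right and rows downward; lengths in mm; the calibration is good to about 2 mm. A picture is of the moment at which its call begins. There is no depth.
- finish_job(): hands the job in, once; it reports no verdict.
The state is a dict: "t": time; "joint_pos": joint angles; "joint_vel": joint speeds; "tau": joint torques, N m; "ee_pos": TCP position; "ee_rot": TCP orientation; "force": force on the tool from outside, world axes, zero at the start; "ft_torque": the same for the moment, N m; "opening": finger opening in mm.
Only numpy, scipy, OpenCV 4.12 (cv2) and the standard library are available. Lean on these libraries where they do the work, as an engineer would, in place of code of your own. Each camera call takes 0.05 s, during which the arm holds its last target.

### The job

The vise stands nearly shut: wind its crank back until there is ample room between the jaws for a drone arm. Take every spare drone arm out of the rack (lift its pad end over the lip and draw it out from under the strip) and lay the arms flat on one another across the bed of the vise, between its jaws, about centred and lined up, with all the round motor pads out on the right-hand side as seen from the crank. Then wind the crank to close the jaw until it grips the whole stack firmly, about half a turn past first touch, ready for filing; leave the spool, screwdriver and bit case alone.

Things in the scene. Friction and masses are not known exactly. Their poses are not given: they have to be found in the camera images.
- rack: Spare-arm rack, fixed; base 236 x 216 mm, 8 mm thick. Origin: centre of its underside; +x runs from its open front to its back, z up. Four places at y = -75, -25, 25, 75 mm, some empty. An arm lies there flat along x, centred near x = 0, pad to the front, underside 30 mm above the table, on a front rest (x = -92 to -84 mm) and a tail bed (x = 44 to 116 mm); free beneath between these.
- rack_lip (a point): Middle of the top edge of the rack's front lip: an aluminium strip across the whole front, x = -116 to -110 mm, top 44 mm above the table, that is 14 mm above the undersides of the arms; it stops them from sliding out forwards. Behind it low fins, 40 mm apart and 38 mm high, stand between the pads (x = -110 to -86 mm).
- rack_strip (a point): Middle of the front edge of the rack's fixed retaining strip over the tails (x = 68 to 116 mm); underside 45 mm above the table, 9 mm above the arms' tops; between fins 28 mm apart. So an arm lifted level meets the strip before it clears the lip; with its pad end lifted and tail left down (up to 0.18 rad) it can be drawn out forwards. 55 mm of draw frees the tail.
- vise: Machine vise, fixed. Origin: centre of its underside at table height; +x points along the screw away from the crank; z up. Jaws close along x; they are 60 mm wide (y = -30 to 30 mm) and their tops stand 135 mm above the table. Front bearing block at x = -70 to -50 mm, top 102 mm. The screw axis runs along x, 80 mm above the table. Beside the jaws (|y| above 30 mm) nothing stands higher than 48 mm.
- seat (a point): On the vise: foot of the fixed jaw's face at mid-width, on the flat bed where work lies (102 mm above the table, 45 mm from the vise's origin along x); axes as the vise's. The gap between the jaws extends from here towards -x.
- vise_jaw: The vise's moving jaw; slides along the vise's x to the fixed jaw as the crank is wound. Its origin is not on the jaw: it lies at table height, 31 mm along the vise's x from the vise's origin when the crank reads 0, and moves with the jaw; use jaw_face for its face.
- jaw_face (a point): Middle of the face of the rubber liner on the moving jaw, 119 mm above the table (half-way up the jaw). Gap between the jaws = its distance along the vise's x from the seat; 14 mm with the crank at 0. The liner yields under load, 8 N per mm, at most 4 mm, so half a turn past first touch presses the stack with about 24 N in all; beyond 4 mm it is solid.
- vise_crank (a joint): Crank angle, rad. Growing = clockwise seen from the handle's side = closing, 6 mm a turn: gap = 14 mm - 0.955 mm x angle. At 0 the crank arm points straight up; the handle's offset from the screw axis is 40 mm x (-sin(angle), cos(angle)) along the vise's (y, z). Turns with about 4 N at the handle and stays where it is left. Ends of travel -31 (gap 43.6 mm) and 7.
- handle_grip (a point): Centre of the crank's steel handle: a freely spinning sleeve 18 mm in diameter, 42 mm long, parallel to the screw axis and 40 mm off it, pointing to the vise's -x; 130 mm from the vise's origin towards -x, 23 mm out from the crank arm's face. It goes round a full upright circle, from 40 to 120 mm above the table.
- arm1: Drone arm, aluminium flat bar 200 mm long over all, 20 mm wide, 6 mm thick, about 80 g, with a round motor pad 30 mm across at one end. Origin: middle of its length, width and thickness; x runs along it from pad to tail (pad end at x = -100, straight shank from x = -70 to +100 mm), z through its thickness. Both faces are alike. May be absent.
- arm1_pad (a point): Centre of arm1's motor pad, 85 mm from its middle.
- arm2: Another such arm, the same as arm1. May be absent.
- arm2_pad (a point): Centre of arm2's motor pad, 85 mm from its middle.
- arm3: Another such arm, the same as arm1. May be absent.
- arm3_pad (a point): Centre of arm3's motor pad, 85 mm from its middle.
- arm4: Another such arm, the same as arm1. May be absent.
- arm4_pad (a point): Centre of arm4's motor pad, 85 mm from its middle.
- spool: Bystander: spool of solder, 54 mm across, 42 mm high; origin under its centre.
- driver: Bystander: screwdriver lying on the table, 170 mm long.
- bitcase: Bystander: open bit case, 100 x 150 x 24 mm; origin under its centre.
Mind the look-alikes: they are no part of the job. What is shaped like the arm1 but black or orange is not meant.

How it is judged (in metres and radians):
On the way, in this order (a step that is already met when the one before it is completed fails the run):
1. the vise is wound open, wide enough for an arm (x of jaw_face in the frame of seat below -0.024 m), for 0.2 s.
2. all the arms lie across the vise's bed between the jaws, pads to the right (x of arm1 in the frame of seat between -0.04 and -0.005 m and y of arm1 in the frame of seat between -0.02 and 0.02 m and z of arm1 in the frame of seat between 0 and 0.03 m and angle between the x axis of each of arm1, arm2, arm3, arm4 and the y axis of seat, either way round below 0.35 rad and y of each of arm1_pad, arm2_pad, arm3_pad, arm4_pad in the frame of seat below -0.05 m and x of arm2 in the frame of seat between -0.04 and -0.005 m and y of arm2 in the frame of seat between -0.02 and 0.02 m and z of arm2 in the frame of seat between 0 and 0.03 m and x of arm3 in the frame of seat between -0.04 and -0.005 m and y of arm3 in the frame of seat between -0.02 and 0.02 m and z of arm3 in the frame of seat between 0 and 0.03 m and x of arm4 in the frame of seat between -0.04 and -0.005 m and y of arm4 in the frame of seat between -0.02 and 0.02 m and z of arm4 in the frame of seat between 0 and 0.03 m), for 0.2 s.
3. the jaws grip every arm of the stack (contact force between each of arm1, arm2, arm3, arm4 and vise_jaw above 1 N and angle between the x axis of each of arm1, arm2, arm3, arm4 and the y axis of seat, either way round below 0.08 rad and angle between the z axis of each of arm1, arm2, arm3, arm4 and the z axis of seat, either way round below 0.08 rad and linear speed of each of arm1, arm2, arm3, arm4 below 0.02 m/s and horizontal distance between each of arm2_pad, arm3_pad, arm4_pad and arm1_pad below 0.014 m and horizontal distance between each of arm3_pad, arm4_pad and arm2_pad below 0.014 m and horizontal distance between arm4_pad and arm3_pad below 0.014 m), for 0.2 s.
At the end, for the whole second after the job is handed in: Every arm lies flat across the vise bed, between the jaws and below their tops, within 20 mm of mid-jaw, parallel to the jaws within 0.08 rad, pads on the right (-y of the vise) and within 14 mm of one another from above, each pressed by the moving jaw with over 1 N, at rest (all of step 2 and all of step 3); the robot touches nothing.
It fails at once if the spool is moved more than 3 cm (distance of spool from where it was at the start of the episode above 0.03 m).
It fails at once if the driver is moved more than 3 cm (distance of driver from where it was at the start of the episode above 0.03 m).
It fails at once if the bitcase is moved more than 3 cm (distance of bitcase from where it was at the start of the episode above 0.03 m).
Of arm1, arm2, arm3, arm4 only 2 to 4 are there at a start; the rules pass over those that are not, and their reading is None.
Once in a run the grip may slacken for a moment while it holds something.
It also fails if it takes over 210 s, if anything falls off the work surface, if the arm or the gripper's body presses on something with over 40 N, if the wrist force passes 120 N, or if a joint passes its speed limit or range.

## Working session

There is one attempt and no reset: what is moved stays moved. The work goes in short steps, Python scripts to look and compute and a tool call to move; the robot and the scene stay as the last step left them, time stands still between calls to the robot, and variables do not carry over. Pictures are saved under pics/ and viewed, and the job is handed in when it is done.

Besides the shell and the picture viewer there is one more tool, called as name([rows], argument=value, ...), one row to a line, values as JSON. move_arm: Moves the arm, as the interface text tells. Its arguments: {"type":"object","properties":{"rows":{"type":"array"},"squeeze":{"type":"number"}},"required":["rows"]}

```bash
ls; mkdir -p pics; python3 - <<'E'
from rig import *
import cv2
o=get_obs();print(o)
for n in("side","top"):
    i=get_image(n);cv2.imwrite(f"pics/{n}0.png",i["pixels"][:,:,::-1]);print(n,i["camera_matrix"],i["k1"],i["R"],i["t"])
E
```

```text
pics
{'t': 0.0, 'joint_pos': array([ 5.70103282e+01,  3.05621414e+00,  9.24911506e+01, -2.97311232e-04,
        8.45686753e+01, -6.81785403e+00]), 'joint_vel': array([ 0.01486782,  0.05912707, -0.01730653, -0.01075223,  0.10236337,
        0.00727913]), 'tau': array([-3.35508130e-04, -3.93697643e+01, -3.70170343e+01, -1.83739094e-04,
        6.97254945e-03, -1.14392984e-05]), 'ee_pos': array([275.32535332, 560.40342452, 230.08413588]), 'ee_rot': array([[-8.97475516e-01,  4.41062912e-01, -1.09840763e-03],
       [ 4.41064217e-01,  8.97473934e-01, -1.70155449e-03],
       [ 2.35299639e-04, -2.01157179e-03, -9.99997949e-01]]), 'force': array([-0.12091339,  0.43631086, -1.23226659]), 'ft_torque': array([-0.04610781,  0.00229996, -0.00262257]), 'opening': 85.14427225857251}
side [[353.45124975   0.         252.64440137]
 [  0.         353.45124975 190.4486663 ]
 [  0.           0.           1.        ]] -0.0546116226616752 [[ 0.89191455 -0.45192423 -0.01590365]
 [-0.33351081 -0.63364998 -0.69803886]
 [ 0.30538333  0.62789505 -0.71588325]] [-457.52010005  269.0232146   842.07401522]
top [[439.4367029    0.         256.03015304]
 [  0.         439.4367029  198.71360047]
 [  0.           0.           1.        ]] -0.02008602532394078 [[ 0.02236525 -0.99970768 -0.00918479]
 [-0.98302508 -0.02031676 -0.18234287]
 [ 0.18210296  0.01310702 -0.98319211]] [  41.50722074  535.01240305 1337.17067332]
```

View pics/side0.png

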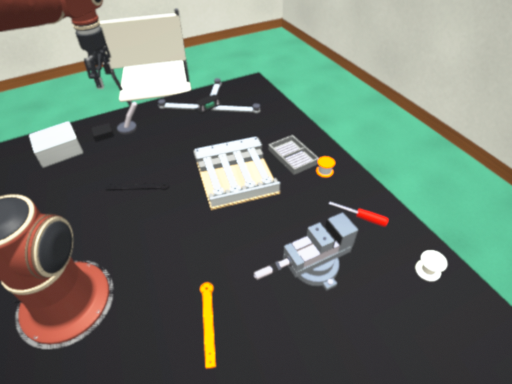

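View pics/top0.png

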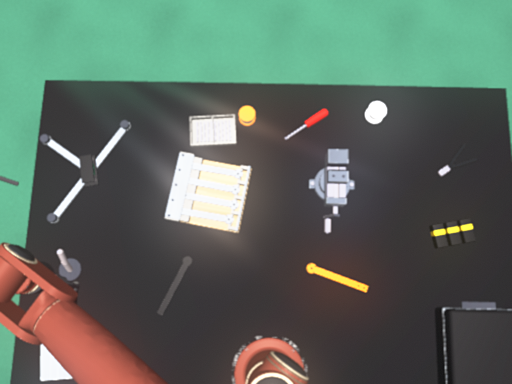

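```bash
python3 - <<'E'
import cv2
a=cv2.imread("pics/side0.png");b=cv2.imread("pics/top0.png")
def crop(im,x,y,w,h,s,n): cv2.imwrite(n,cv2.resize(im[y:y+h,x:x+w],None,fx=s,fy=s,interpolation=cv2.INTER_CUBIC))
crop(a,185,130,110,85,7,"pics/c1.png")
crop(b,155,145,110,95,6,"pics/c2.png")
crop(b,290,140,80,100,6,"pics/c3.png")
crop(a,245,205,120,90,6,"pics/c4.png")
E
```

```text
(no output)
```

View pics/c1.png

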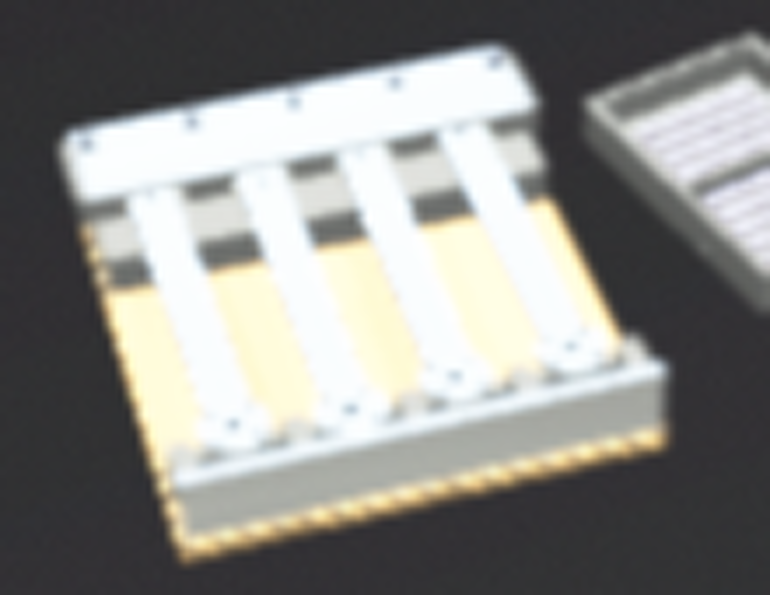

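View pics/c2.png

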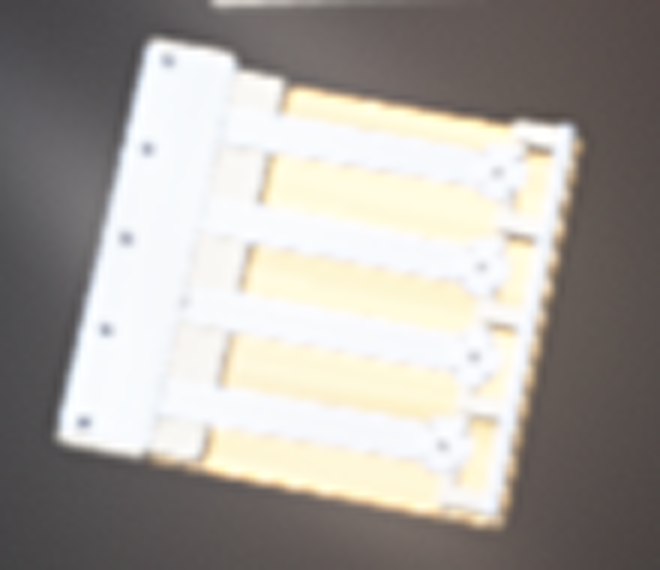

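View pics/c3.png

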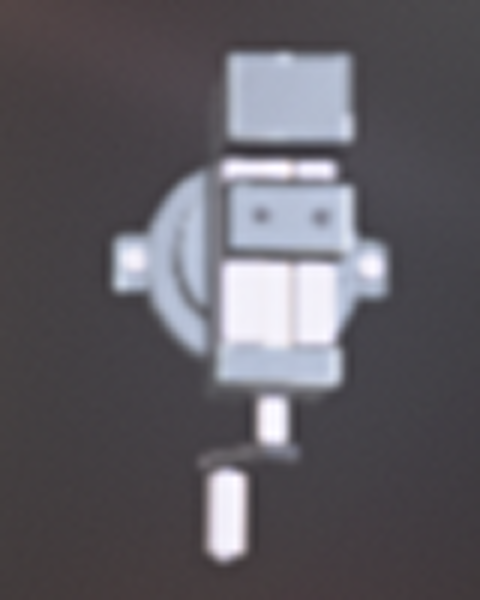

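View pics/c4.png

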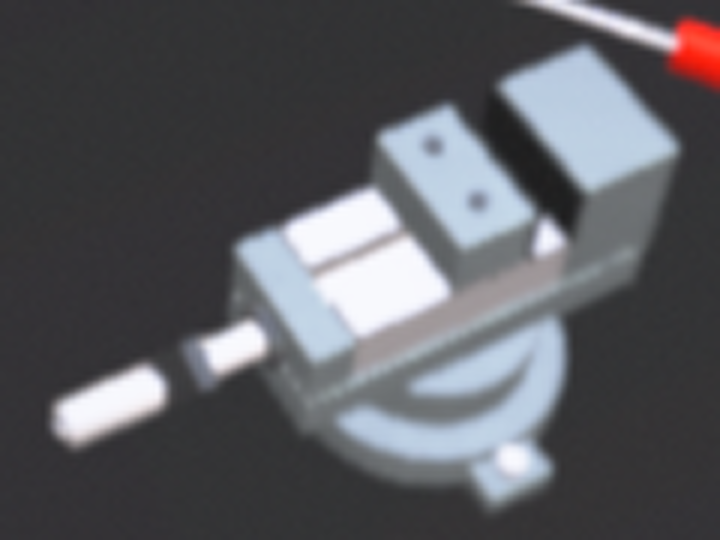

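```bash
cat > h.py <<'E'
import numpy as np, cv2
from rig import *
np.set_printoptions(precision=4,suppress=True)
CAM={}
C={"side":(np.array([[353.45124975,0,252.64440137],[0,353.45124975,190.4486663],[0,0,1]]),-0.0546116226616752,np.array([[0.89191455,-0.45192423,-0.01590365],[-0.33351081,-0.63364998,-0.69803886],[0.30538333,0.62789505,-0.71588325]]),np.array([-457.52010005,269.0232146,842.07401522])),
"top":(np.array([[439.4367029,0,256.03015304],[0,439.4367029,198.71360047],[0,0,1]]),-0.02008602532394078,np.array([[0.02236525,-0.99970768,-0.00918479],[-0.98302508,-0.02031676,-0.18234287],[0.18210296,0.01310702,-0.98319211]]),np.array([41.50722074,535.01240305,1337.17067332]))}
def ray(n,p):
    K,k,R,t=C[n]; u=cv2.undistortPoints(np.array([[p]],float),K,np.array([k,0,0,0.]))[0,0]
    return -R.T@t, R.T@np.array([u[0],u[1],1])
def onz(n,p,z):
    c,d=ray(n,p); return c+d*(z-c[2])/d[2]
def tri(ps,pt):
    A=[];b=[]
    for n,p in(("side",ps),("top",pt)):
        c,d=ray(n,p);d/=np.linalg.norm(d);P=np.eye(3)-np.outer(d,d);A.append(P);b.append(P@c)
    return np.linalg.lstsq(np.vstack(A),np.hstack(b),rcond=None)[0]
def proj(n,X):
    K,k,R,t=C[n]; return cv2.projectPoints(np.array(X,float).reshape(-1,1,3),cv2.Rodrigues(R)[0],t,K,np.array([k,0,0,0.]))[0][:,0]
def crop2(p,x,y,s): return ((p[0]+.5)/s-.5+x,(p[1]+.5)/s-.5+y)
def save(n,x,y,w,h,s,f):
    im=get_image(n)["pixels"][:,:,::-1]; cv2.imwrite(f,cv2.resize(im[y:y+h,x:x+w],None,fx=s,fy=s,interpolation=cv2.INTER_CUBIC))
def rel(pos,R):
    """print tool-frame shift/turn to reach world pos (mm), R"""
    o=get_obs();R0=o["ee_rot"];d=R0.T@(np.array(pos)-o["ee_pos"])/1000
    w=cv2.Rodrigues(R0.T@np.array(R))[0][:,0]
    return d,w
E
python3 - <<'E'
from h import *
T=[(498,173),(482,267),(474,357),(443,446)];S=[(571,346),(455,376),(350,409),(233,426)]
for a,b in zip(T,S):
    a=crop2(a,155,145,6);b=crop2(b,185,130,7); print("pad",onz("top",a,36),onz("side",b,36),tri(b,a))
ST=[(168,62),(147,149),(126,238),(106,330),(84,422)];SS=[(495,62),(394,82),(293,102),(192,122),(86,144)]
for a,b in zip(ST,SS):
    a=crop2(a,155,145,6);b=crop2(b,185,130,7); print("strip",onz("top",a,49),onz("side",b,49),tri(b,a))
# lip ends
for a,b in (((576,126),(662,368)),((502,515),(178,483))):
    a=crop2(a,155,145,6);b=crop2(b,185,130,7); print("lip",onz("top",a,44),onz("side",b,44),tri(b,a))
# vise fixed jaw top corners: backleft, backright, frontright, frontleft
for a,b in (((228,53),(588,44)),((354,53),(680,150)),((354,140),(590,193)),((228,140),(492,88))):
    a=crop2(a,290,140,6);b=crop2(b,245,205,6); print("fix",onz("top",a,135),onz("side",b,135),tri(b,a))
for a,b in (((230,182),(449,103)),((353,185),(535,216)),((352,252),(464,253)),((230,249),(377,134))):
    a=crop2(a,290,140,6);b=crop2(b,245,205,6); print("mov",onz("top",a,135),onz("side",b,135),tri(b,a))
for a,b in (((226,470),(160,380)),((226,560),(66,427))):
    a=crop2(a,290,140,6);b=crop2(b,245,205,6); print("handle",onz("top",a,120),onz("side",b,120),tri(b,a))
E
```

```text
pad [618.1285 114.4753  36.    ] [617.8768 114.7585  36.    ] [617.9079 114.5031  36.2646]
pad [566.4208 121.4624  36.    ] [564.8679 121.6631  36.    ] [565.6782 121.6497  35.9434]
pad [517.6319 124.1878  36.    ] [516.4093 124.606   36.    ] [516.9573 124.305   36.2694]
pad [469.7239 139.0244  36.    ] [468.2784 138.5267  36.    ] [469.1776 139.201   35.2299]
strip [672.7142 292.9259  49.    ] [673.2311 294.7497  49.    ] [672.1621 292.5806  50.852 ]
strip [624.396  301.5935  49.    ] [623.215  303.6282  49.    ] [623.1136 301.4151  50.8453]
strip [575.5895 310.1055  49.    ] [574.0137 312.4139  49.    ] [574.1243 309.8878  51.0811]
strip [525.7932 317.9039  49.    ] [525.5759 321.1146  49.    ] [524.806  317.3321  52.1189]
strip [476.6028 326.6684  49.    ] [475.2448 329.4581  49.    ] [475.3304 326.2474  51.6015]
lip [642.881   73.0057  44.    ] [641.7284  77.4729  44.    ] [640.4356  73.2365  48.7335]
lip [433.0255 106.4268  44.    ] [433.0746 111.3872  44.    ] [432.0071 106.1974  49.6383]
fix [ 677.0005 -160.66    135.    ] [ 676.7119 -162.1436  135.    ] [ 677.7149 -161.0094 
[... 216 characters left out ...]
 631.7641 -160.302   135.    ] [ 629.201  -163.0305  135.    ] [ 632.2663 -160.6565  130.9848]
mov [ 610.1524 -161.1305  135.    ] [ 609.8453 -161.4577  135.    ] [ 610.2009 -161.1728  134.5196]
mov [ 609.8711 -222.3823  135.    ] [ 607.4732 -221.8177  135.    ] [ 608.8279 -221.9322  134.7521]
mov [ 575.636  -221.3273  135.    ] [ 574.324  -223.3579  135.    ] [ 576.1011 -221.8319  132.0144]
mov [ 575.9158 -160.8646  135.    ] [ 576.3936 -161.3309  135.    ] [ 576.2906 -161.0353  134.6073]
handle [ 467.3856 -160.3565  120.    ] [ 453.4505 -210.7228  120.    ] [ 477.5664 -171.3788   46.2139]
handle [ 422.7709 -160.055   120.    ] [ 414.5805 -212.2268  120.    ] [ 432.6798 -171.8373   44.5146]
```

```bash
python3 - <<'E'
from h import *
im=cv2.imread("pics/top0.png")
a=np.radians(80.28);ux=np.array([np.cos(a),np.sin(a),0]);uy=np.array([-np.sin(a),np.cos(a),0]);O=np.array([556.5,204,0.])
for s in(-1,1): pass
for y0 in(-75,-25,25,75):
  r=[]
  for x in range(-60,41,20):
    ys=np.arange(-18,18.1,1)
    P=[O+ux*x+uy*(y0+y)+[0,0,36] for y in ys]
    p=proj("top",P).astype(np.float32)
    b=cv2.remap(im[:,:,0],p[:,0].reshape(1,-1),p[:,1].reshape(1,-1),cv2.INTER_CUBIC)[0].astype(float)
    w=np.clip(b-225,0,30); r.append((x,round((ys*w).sum()/w.sum(),1),int(b.min()),int(b.max()),round((w>15).sum())))
  print(y0,r)
print(rel([459,-171.6,230],[[1,0,0],[0,-1,0],[0,0,-1]]))
E
```

```text
-75 [(-60, np.float64(-0.7), 219, 253, 19), (-40, np.float64(-0.5), 218, 253, 19), (-20, np.float64(-0.8), 217, 254, 19), (0, np.float64(-0.5), 216, 254, 18), (20, np.float64(-0.8), 215, 255, 19), (40, np.float64(-0.1), 195, 255, 20)]
-25 [(-60, np.float64(0.3), 203, 255, 20), (-40, np.float64(0.5), 208, 255, 22), (-20, np.float64(0.6), 211, 255, 22), (0, np.float64(0.3), 210, 254, 20), (20, np.float64(-0.1), 211, 255, 21), (40, np.float64(0.5), 190, 255, 20)]
25 [(-60, np.float64(-0.2), 217, 254, 21), (-40, np.float64(0.3), 217, 255, 21), (-20, np.float64(-0.0), 220, 254, 21), (0, np.float64(-0.8), 220, 254, 21), (20, np.float64(-1.0), 219, 254, 21), (40, np.float64(-0.5), 206, 255, 20)]
75 [(-60, np.float64(-1.0), 200, 255, 19), (-40, np.float64(-0.7), 203, 255, 20), (-20, np.float64(0.2), 206, 254, 19), (0, np.float64(0.5), 209, 254, 20), (20, np.float64(1.3), 211, 255, 20), (40, np.float64(2.1), 189, 255, 20)]
(array([-0.4877, -0.576 ,  0.0011]), array([-0.0009,  0.0024,  2.6848]))
```

move_arm([
  [-0.488,-0.576,0,0,0,2.685,0.06],
  [-0.488,-0.576,0,0,0,2.685,0.06],
  [-0.488,-0.576,0,0,0,2.685,0.06],
  [-0.488,-0.576,0,0,0,2.685,0.06],
  [-0.488,-0.576,0,0,0,2.685,0.06],
], squeeze=30)

```text
t: 0.52
ee_pos: [326.0, 356.9, 230.5]
ee_rot: [[-0.465, 0.885, -0.0], [0.885, 0.465, -0.001], [-0.001, -0.001, -1.0]]
force: [1.1, -0.3, 1.2]
opening: 60.1
```

move_arm([
  [-0.53,-0.128,0,0,0,2.055,0.06],
  [-0.53,-0.128,0,0,0,2.055,0.06],
  [-0.53,-0.128,0,0,0,2.055,0.06],
  [-0.53,-0.128,0,0,0,2.055,0.06],
  [-0.53,-0.128,0,0,0,2.055,0.06],
])

```text
t: 0.93
ee_pos: [376.6, 154.9, 230.8]
ee_rot: [[0.141, 0.99, 0.0], [0.99, -0.141, -0.001], [-0.001, 0.001, -1.0]]
force: [1.2, -0.7, -0.3]
opening: 60.4
```

```bash
python3 -c "
from h import *
print(rel([459,-171.6,230],[[1,0,0],[0,-1,0],[0,0,-1]]))"
```

```text
(array([-0.3116,  0.1277,  0.0012]), array([0.001 , 0.0003, 1.4293]))
```

move_arm([
  [-0.312,0.128,0,0,0,1.43,0.06],
  [-0.312,0.128,0,0,0,1.43,0.06],
  [-0.312,0.128,0,0,0,1.43,0.06],
  [-0.312,0.128,0,0,0,1.43,0.06],
  [-0.312,0.128,0,0,0,1.43,0.06],
])

```text
t: 1.35
ee_pos: [427.3, -47.5, 231.0]
ee_rot: [[0.694, 0.72, 0.001], [0.72, -0.694, -0.001], [-0.0, 0.001, -1.0]]
force: [0.5, -0.0, -0.2]
opening: 60.4
```

```bash
python3 -c "
from h import *
print(rel([459,-171.6,230],[[1,0,0],[0,-1,0],[0,0,-1]]))"
```

```text
(array([-0.0673,  0.109 ,  0.0011]), array([ 0.001 , -0.0004,  0.8032]))
```

move_arm([
  [-0.067,0.109,0,0,0,0.8,0.06],
  [-0.067,0.109,0,0,0,0.8,0.06],
  [-0.067,0.109,0,0,0,0.8,0.06],
  [-0.067,0.109,0,0,0,0.8,0.06],
  [-0.067,0.109,0,0,0,0.8,0.06],
])

```text
t: 1.77
ee_pos: [459.0, -173.9, 230.3]
ee_rot: [[0.985, 0.173, -0.001], [0.173, -0.985, -0.0], [-0.001, -0.0, -1.0]]
force: [-1.5, 0.1, -0.1]
opening: 60.0
```

```bash
python3 -c "
from h import *
t=np.radians(20);c,s=np.cos(t),np.sin(t)
print(rel([457,-171.6,140],[[c,0,s],[0,-1,0],[s,0,-c]]))"
```

```text
(array([-0.0015, -0.0026,  0.0903]), array([-0.0304,  0.3491,  0.1726]))
```

move_arm([
  [-0.0015,-0.0026,0.03,-0.008,0.09,0.17,0.05],
  [-0.0015,-0.0026,0.06,-0.015,0.17,0.17,0.05],
  [-0.0015,-0.0026,0.09,-0.03,0.35,0.173,0.05],
  [-0.0015,-0.0026,0.09,-0.03,0.35,0.173,0.05],
  [-0.0015,-0.0026,0.09,-0.03,0.35,0.173,0.05],
])

```text
t: 2.18
ee_pos: [452.5, -169.5, 134.2]
ee_rot: [[0.942, -0.002, 0.336], [-0.004, -1.0, 0.005], [0.336, -0.006, -0.942]]
force: [-0.2, 0.8, 0.7]
opening: 50.3
```

```bash
python3 -c "
from h import *
t=np.radians(20);c,s=np.cos(t),np.sin(t)
print(get_obs()['joint_pos'],get_obs()['force'])
print(rel([457,-171.6,27.5],[[c,0,s],[0,-1,0],[s,0,-c]]))
save('side',230,180,140,110,5,'pics/d1.png')"
```

```text
[-36.2564 -25.6819 128.1298  13.2488  62.2809  49.3226] [-0.1575  0.8046  0.7218]
(array([-0.0317,  0.0027,  0.1019]), array([-0.0048,  0.0059, -0.0041]))
```

View pics/d1.png

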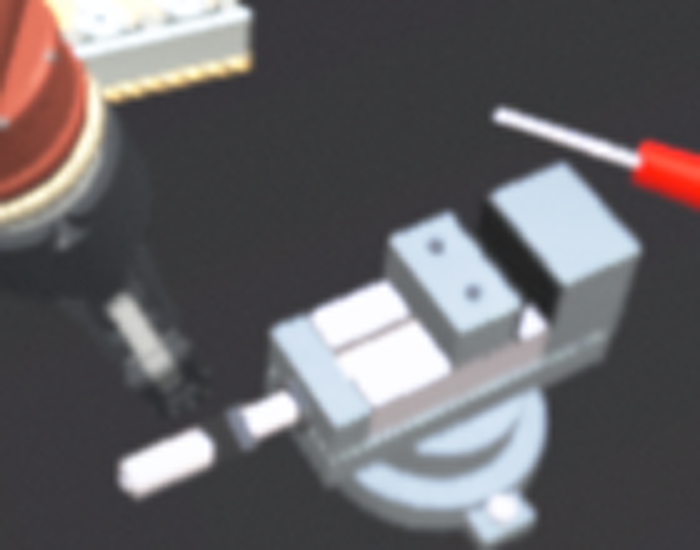

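move_arm([
  [-0.012,0.0027,0.034,0,0,0,0.05],
  [-0.024,0.0027,0.07,0,0,0,0.05],
  [-0.032,0.0027,0.102,0,0,0,0.05],
  [-0.032,0.0027,0.102,-0.005,0.006,-0.004,0.05],
  [-0.032,0.0027,0.102,-0.005,0.006,-0.004,0.05],
])

```text
t: 2.65
ee_pos: [460.0, -173.3, 31.1]
ee_rot: [[0.939, 0.001, 0.343], [0.002, -1.0, -0.002], [0.343, 0.003, -0.939]]
force: [0.7, -0.7, 0.7]
opening: 50.0
```

```bash
python3 -c "
from h import *
t=np.radians(20);c,s=np.cos(t),np.sin(t)
print(get_obs()['joint_pos'],get_obs()['force'])
print(rel([457,-171.6,27.5],[[c,0,s],[0,-1,0],[s,0,-c]]))
save('side',230,180,140,110,5,'pics/d2.png')
save('top',290,140,80,100,6,'pics/d3.png')"
```

```text
[-35.9886 -14.6109 131.0181  15.5814  48.1256  45.0598] [ 0.7078 -0.6556  0.7413]
(array([-0.0041, -0.0017,  0.0024]), array([ 0.002 , -0.0012,  0.0019]))
```

View pics/d2.png

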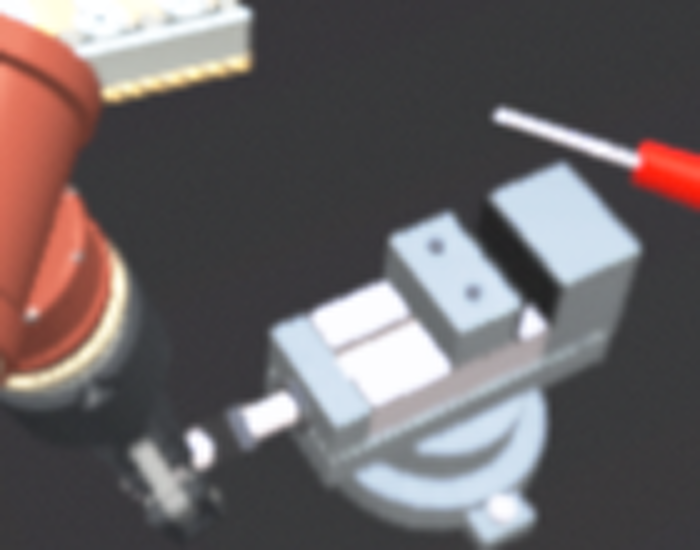

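View pics/d3.png

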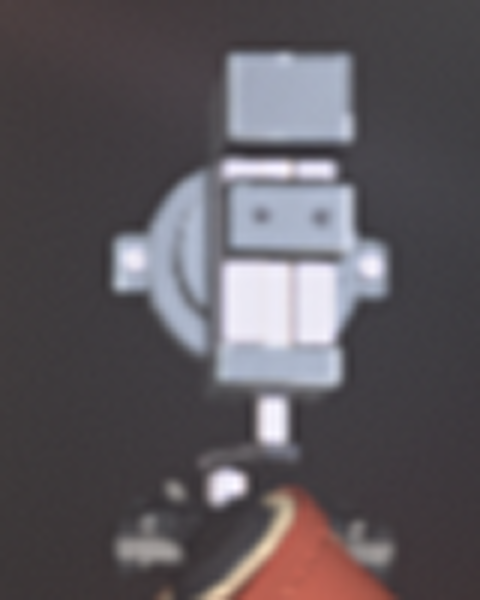

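move_arm([
  [-0.004,-0.0017,0.002,0,0,0,0.03],
  [-0.004,-0.0017,0.002,0,0,0,0.01],
  [-0.004,-0.0017,0.002,0,0,0,0.01],
  [-0.004,-0.0017,0.002,0,0,0,0.01],
  [-0.004,-0.0017,0.002,0,0,0,0.01],
], squeeze=30)

```text
t: 3.17
ee_pos: [460.6, -174.2, 33.7]
ee_rot: [[0.936, -0.0, 0.353], [0.003, -1.0, -0.008], [0.353, 0.009, -0.936]]
force: [0.3, 0.8, 6.0]
opening: 16.5
```

```bash
python3 -c "
from h import *
for i in range(4):
  o=get_obs();print(o['t'],o['ee_pos'],o['force'],o['opening']); get_image('top')
"
```

```text
3.1667 [ 460.6104 -174.2336   33.7464] [0.3061 0.8255 5.9733] 16.49134108198743
3.2167 [ 460.6261 -174.292    33.7296] [-0.1246  0.9823  5.4783] 16.914142185134722
3.2667 [ 460.6218 -174.3216   33.7101] [-0.9541  0.3516  5.9707] 16.72519470986228
3.3167 [ 460.6383 -174.363    33.7147] [-0.8066  1.1825  5.6008] 16.501402508135133
```

```bash
cat > crank.py <<'E'
from h import *
import sys
def rows(steps,step,x=458,yc=-192,zc=69.6,r=40,tilt=20,a=None):
    o=get_obs();y,z=o['ee_pos'][1:]
    a0=np.degrees(np.arctan2(-(y-yc),z-zc)); rr=np.hypot(y-yc,z-zc)
    t=np.radians(tilt);c,s=np.cos(t),np.sin(t)
    print('t',round(o['t'],2),'a',a0.round(1),'r',rr.round(1),'F',o['force'].round(1),'op',round(o['opening'],1),'x',o['ee_pos'][0].round(1))
    for k in range(1,steps+1):
        b=np.radians(a0+step*k); d,w=rel([x,yc-r*np.sin(b),zc+r*np.cos(b)],[[c,0,s],[0,-1,0],[s,0,-c]])
        print([*(round(v,3) for v in d),*(round(v,2) for v in w)])
if __name__=="__main__": rows(int(sys.argv[1]),float(sys.argv[2]))
E
python3 crank.py 5 -25
```

```text
t 3.37 a -153.8 r 40.0 F [-0.7  0.4  6.7] op 16.5 x 460.6
[np.float64(-0.004), np.float64(0.017), np.float64(0.003), np.float64(0.01), np.float64(-0.01), np.float64(0.0)]
[np.float64(-0.003), np.float64(0.034), np.float64(-0.0), np.float64(0.01), np.float64(-0.01), np.float64(0.0)]
[np.float64(0.001), np.float64(0.048), np.float64(-0.009), np.float64(0.01), np.float64(-0.01), np.float64(0.0)]
[np.float64(0.006), np.float64(0.056), np.float64(-0.024), np.float64(0.01), np.float64(-0.01), np.float64(0.0)]
[np.float64(0.012), np.float64(0.058), np.float64(-0.04), np.float64(0.01), np.float64(-0.01), np.float64(0.0)]
```

move_arm([
  [-0.004,0.017,0.003,0.01,-0.01,0,0.01],
  [-0.003,0.034,0,0.01,-0.01,0,0.01],
  [0.001,0.048,-0.009,0.01,-0.01,0,0.01],
  [0.006,0.056,-0.024,0.01,-0.01,0,0.01],
  [0.012,0.058,-0.04,0.01,-0.01,0,0.01],
])

```text
t: 3.78
ee_pos: [459.7, -231.6, 77.0]
ee_rot: [[0.937, 0.001, 0.348], [-0.001, -1.0, 0.005], [0.348, -0.005, -0.937]]
force: [19.9, 13.3, -7.1]
opening: 16.9
```

```bash
sed -i 's/print(\[\*.*/print([float(v) for v in [*d.round(3),*w.round(2)]])/' crank.py; python3 crank.py 5 -30; python3 -c "
from h import *
save('side',230,180,140,110,5,'pics/d4.png')"
```

```text
t 3.78 a 79.4 r 40.2 F [19.9 13.3 -7.1] op 16.9 x 459.7
[0.005, -0.009, -0.018, -0.0, -0.01, -0.0]
[0.009, -0.026, -0.029, -0.0, -0.01, -0.0]
[0.009, -0.047, -0.03, -0.0, -0.01, -0.0]
[0.006, -0.066, -0.022, -0.0, -0.01, -0.0]
[0.0, -0.077, -0.006, -0.0, -0.01, -0.0]
```

View pics/d4.png

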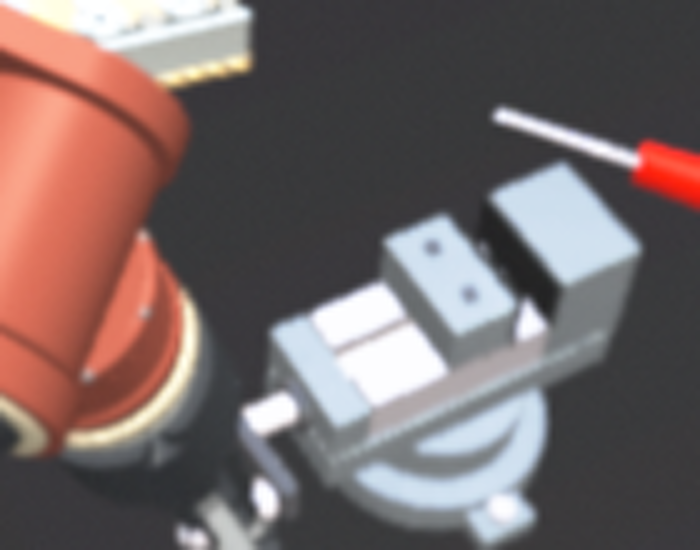

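move_arm([
  [0.006,-0.009,-0.018,0,0,0,0.01],
  [0.01,-0.026,-0.029,0,0,0,0.01],
  [0.01,-0.047,-0.03,0,0,0,0.01],
  [0.007,-0.066,-0.022,0,0,0,0.01],
  [0.001,-0.077,-0.006,0,0,0,0.01],
])

```text
t: 4.25
ee_pos: [459.6, -154.8, 87.8]
ee_rot: [[0.936, 0.003, 0.351], [0.003, -1.0, 0.001], [0.351, 0.0, -0.936]]
force: [3.3, -9.9, -1.2]
opening: 16.8
```

```bash
sed -i 's/x=458/x=461/' crank.py; python3 crank.py 5 -30
```

```text
t 4.25 a -63.9 r 41.4 F [ 3.3 -9.9 -1.2] op 16.8 x 459.6
[-0.006, -0.003, 0.02, -0.0, -0.01, 0.0]
[-0.013, 0.004, 0.038, -0.0, -0.01, 0.0]
[-0.018, 0.02, 0.051, -0.0, -0.01, 0.0]
[-0.019, 0.04, 0.055, -0.0, -0.01, 0.0]
[-0.017, 0.059, 0.049, -0.0, -0.01, 0.0]
```

move_arm([
  [-0.006,-0.003,0.02,0,0,0,0.01],
  [-0.013,0.004,0.038,0,0,0,0.01],
  [-0.018,0.02,0.051,0,0,0,0.01],
  [-0.019,0.04,0.055,0,0,0,0.01],
  [-0.017,0.059,0.049,0,0,0,0.01],
])

```text
t: 4.67
ee_pos: [459.2, -212.2, 35.1]
ee_rot: [[0.938, 0.006, 0.346], [0.003, -1.0, 0.009], [0.346, -0.007, -0.938]]
force: [-10.8, 17.2, 21.4]
opening: 16.3
```

```bash
python3 crank.py 5 -30
```

```text
t 4.67 a 149.7 r 40.0 F [-10.8  17.2  21.4] op 16.3 x 459.2
[0.007, 0.014, -0.013, -0.01, -0.0, 0.0]
[0.014, 0.02, -0.032, -0.01, -0.0, 0.0]
[0.021, 0.014, -0.051, -0.01, -0.0, 0.0]
[0.026, -0.001, -0.064, -0.01, -0.0, 0.0]
[0.027, -0.021, -0.069, -0.01, -0.0, 0.0]
```

Cumulative about -570.

move_arm([
  [0.007,0.014,-0.013,0,0,0,0.01],
  [0.013,0.02,-0.032,0,0,0,0.01],
  [0.02,0.014,-0.051,0,0,0,0.01],
  [0.025,-0.001,-0.064,0,0,0,0.01],
  [0.026,-0.021,-0.069,0,0,0,0.01],
])

```text
t: 5.08
ee_pos: [459.2, -194.3, 110.9]
ee_rot: [[0.939, 0.003, 0.345], [0.003, -1.0, 0.002], [0.345, -0.001, -0.939]]
force: [2.2, -6.1, -8.0]
opening: 16.5
```

```bash
python3 crank.py 5 -30
```

```text
t 5.08 a 3.2 r 41.3 F [ 2.2 -6.1 -8. ] op 16.5 x 459.2
[-0.0, -0.02, 0.006, -0.0, -0.0, 0.0]
[-0.005, -0.036, 0.019, -0.0, -0.0, 0.0]
[-0.012, -0.042, 0.037, -0.0, -0.0, 0.0]
[-0.019, -0.038, 0.056, -0.0, -0.0, 0.0]
[-0.024, -0.024, 0.071, -0.0, -0.0, 0.0]
```

Cumulative -717.

move_arm([
  [0,-0.02,0.006,0,0,0,0.01],
  [-0.005,-0.036,0.019,0,0,0,0.01],
  [-0.012,-0.042,0.037,0,0,0,0.01],
  [-0.019,-0.038,0.056,0,0,0,0.01],
  [-0.024,-0.024,0.071,0,0,0,0.01],
])

```text
t: 5.5
ee_pos: [459.9, -170.1, 35.4]
ee_rot: [[0.939, 0.007, 0.343], [0.008, -1.0, 0.0], [0.343, 0.002, -0.939]]
force: [-22.3, -8.6, 25.8]
opening: 16.9
```

```bash
python3 crank.py 5 -30
```

```text
t 5.5 a -147.4 r 40.6 F [-22.3  -8.6  25.8] op 16.9 x 459.9
[-0.001, 0.02, 0.006, -0.0, -0.0, 0.01]
[0.0, 0.04, 0.002, -0.0, -0.0, 0.01]
[0.005, 0.056, -0.011, -0.0, -0.0, 0.01]
[0.012, 0.062, -0.03, -0.0, -0.0, 0.01]
[0.019, 0.058, -0.049, -0.0, -0.0, 0.01]
```

move_arm([
  [0,0.02,0.003,0,0,0,0.01],
  [0,0.04,0,0,0,0,0.01],
  [0.005,0.056,-0.012,0,0,0,0.01],
  [0.011,0.062,-0.03,0,0,0,0.01],
  [0.018,0.058,-0.049,0,0,0,0.01],
])

```text
t: 5.92
ee_pos: [458.8, -228.7, 86.2]
ee_rot: [[0.941, 0.005, 0.339], [0.005, -1.0, 0.001], [0.339, 0.001, -0.941]]
force: [2.9, 4.7, -8.0]
opening: 16.7
```

```bash
python3 crank.py 5 -30
```

```text
t 5.92 a 65.6 r 40.3 F [ 2.9  4.7 -8. ] op 16.7 x 458.8
[0.008, -0.013, -0.014, -0.0, 0.0, 0.01]
[0.01, -0.033, -0.021, -0.0, 0.0, 0.01]
[0.009, -0.053, -0.018, -0.0, 0.0, 0.01]
[0.005, -0.069, -0.005, -0.0, 0.0, 0.01]
[-0.002, -0.076, 0.013, -0.0, 0.0, 0.01]
```

Cumulative -1014.

move_arm([
  [0.007,-0.013,-0.014,0,0,0,0.01],
  [0.009,-0.033,-0.021,0,0,0,0.01],
  [0.008,-0.053,-0.018,0,0,0,0.01],
  [0.004,-0.069,-0.005,0,0,0,0.01],
  [-0.003,-0.076,0.013,0,0,0,0.01],
])

```text
t: 6.33
ee_pos: [459.6, -151.3, 74.3]
ee_rot: [[0.941, 0.007, 0.338], [0.007, -1.0, 0.002], [0.338, 0.001, -0.941]]
force: [-2.7, -7.0, 2.3]
opening: 16.3
```

```bash
python3 crank.py 5 -30;  python3 -c "
from h import *
save('side',230,180,140,110,5,'pics/d5.png')"
```

```text
t 6.33 a -83.5 r 40.9 F [-2.7 -7.   2.3] op 16.3 x 459.6
[-0.006, 0.004, 0.02, -0.0, 0.0, 0.01]
[-0.011, 0.017, 0.035, -0.0, 0.0, 0.01]
[-0.014, 0.036, 0.042, -0.0, 0.0, 0.01]
[-0.013, 0.057, 0.039, -0.0, 0.0, 0.01]
[-0.009, 0.073, 0.027, -0.0, 0.0, 0.01]
```

View pics/d5.png

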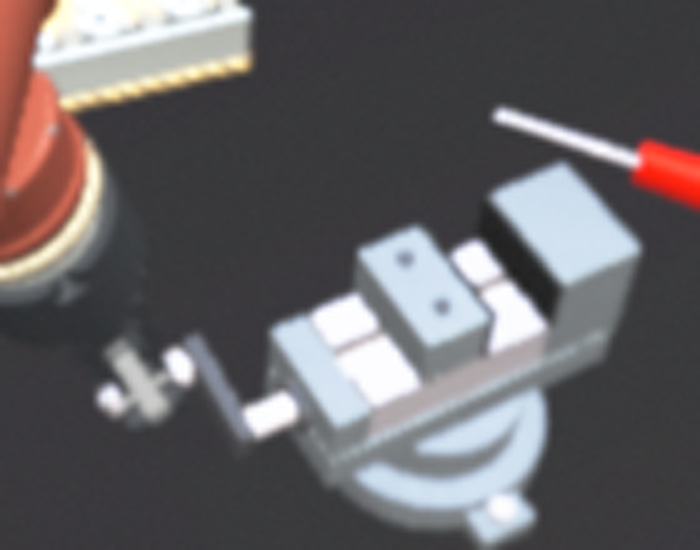

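move_arm([
  [-0.006,0.004,0.02,0,0,0,0.01],
  [-0.012,0.017,0.035,0,0,0,0.01],
  [-0.015,0.036,0.041,0,0,0,0.01],
  [-0.014,0.057,0.038,0,0,0,0.01],
  [-0.01,0.073,0.027,0,0,0,0.01],
])

```text
t: 6.8
ee_pos: [459.1, -222.3, 42.5]
ee_rot: [[0.941, 0.006, 0.338], [0.003, -1.0, 0.01], [0.338, -0.009, -0.941]]
force: [-2.2, 25.0, 16.6]
opening: 16.5
```

```bash
python3 crank.py 1 -30;  python3 -c "
from h import *
save('side',230,180,140,110,5,'pics/d6.png')
save('top',290,140,80,100,6,'pics/d7.png')"
```

```text
t 6.8 a 131.9 r 40.6 F [-2.2 25.  16.6] op 16.5 x 459.1
[0.008, 0.009, -0.017, -0.01, 0.0, 0.0]
```

View pics/d7.png

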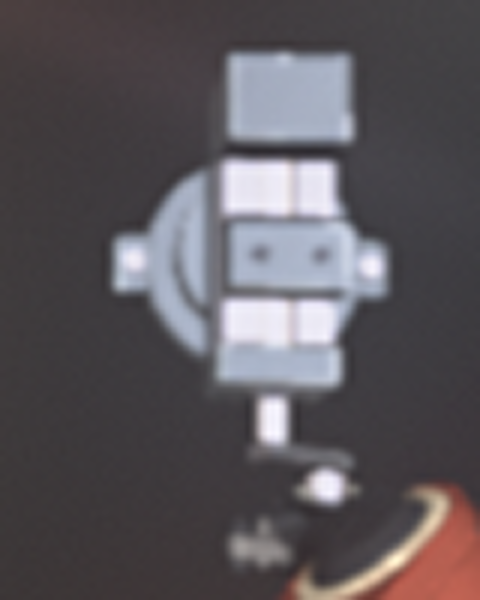

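move_arm([
  [0,0,0,0,0,0,0.05],
  [0,0,0,0,0,0,0.05],
  [0,0,0,0,0,0,0.05],
  [0,0,-0.03,0,0,0,0.05],
  [0,0,-0.06,0,0,0,0.05],
])

```text
t: 7.32
ee_pos: [437.2, -222.2, 97.9]
ee_rot: [[0.943, 0.007, 0.333], [0.003, -1.0, 0.013], [0.333, -0.011, -0.943]]
force: [0.5, -0.2, 0.2]
opening: 50.0
```

move_arm([
  [0.05,0,-0.04,0,-0.12,0,0.04],
  [0.05,0,-0.08,0,-0.24,0,0.034],
  [0.05,0,-0.12,0,-0.34,0,0.034],
  [0.05,0,-0.12,0,-0.34,0,0.034],
  [0.05,0,-0.12,0,-0.34,0,0.034],
])

```text
t: 7.73
ee_pos: [447.0, -225.0, 233.0]
ee_rot: [[1.0, 0.008, 0.007], [0.008, -1.0, 0.005], [0.007, -0.005, -1.0]]
force: [-0.3, -0.5, -0.1]
opening: 34.1
```

```bash
cat > rk.py <<'E'
from h import *
import sys
a=np.radians(80.28);ux=np.array([np.cos(a),np.sin(a),0]);uy=np.array([-np.sin(a),np.cos(a),0]);O=np.array([556.5,204,0.])
Z=np.array([0,0,1.])
pads={1:(617.9,114.5),2:(565.8,121.5),3:(517.1,124.3),4:(469.3,139.)}
ylat={1:-75.6,2:-24.6,3:24.8,4:74.3}
R0=np.c_[ux,-uy,-Z]
def out(name,p,R):
    d,w=rel(p,R); print(name,np.round(p,1),[float(v) for v in [*d.round(3),*w.round(3)]])
def grip(i):
    xl=(np.array([*pads[i],0])-O)@ux+36
    return O+ux*xl+uy*ylat[i]
def go(i,stage):
    g=grip(i)
    if stage=="above": out("above",g+Z*130,R0)
    if stage=="down": out("down",g+Z*18,R0)
    if stage=="tilt":
        o=get_obs();P=np.array([*(g+ux*149)[:2],30]);
        for w in(.05,.11,.165):
            Rw=cv2.Rodrigues(uy*w)[0]  # rotation about rack y: x axis goes down
            p=P+Rw@(g+Z*(o['ee_pos'][2])-P); out("tilt",p+Z*2,Rw@R0)
    if stage=="draw":
        o=get_obs();print([float(v) for v in (o['ee_rot'].T@(-ux*.07)).round(4)])
def vise(k,z,x=614,y=-192-49):
    print(get_obs()['ee_pos'],get_obs()['force'],get_obs()['opening'])
    out("v",[x,y,z],[[0,1,0],[1,0,0],[0,0,-1]])
if __name__=="__main__":
    o=get_obs();print(o['ee_pos'].round(1),o['force'].round(1),round(o['opening'],1)); go(int(sys.argv[1]),sys.argv[2])
E
python3 rk.py 1 above
```

```text
[ 447. -225.  233.] [-0.3 -0.5 -0.1] 34.1
above [623.9 150.  130. ] [0.179, -0.373, 0.106, 0.001, -0.01, -1.393]
```

move_arm([
  [0.179,-0.373,0.05,0,-0.01,-1.393,0.034],
  [0.179,-0.373,0.05,0,-0.01,-1.393,0.034],
  [0.179,-0.373,0.05,0,-0.01,-1.393,0.034],
  [0.179,-0.373,0.05,0,-0.01,-1.393,0.034],
  [0.179,-0.373,0.05,0,-0.01,-1.393,0.034],
])

```text
t: 8.15
ee_pos: [533.4, -34.8, 204.3]
ee_rot: [[0.804, 0.595, -0.005], [0.595, -0.804, 0.006], [0.0, -0.008, -1.0]]
force: [0.1, -0.8, 0.1]
opening: 34.1
```

```bash
python3 rk.py 1 above
```

```text
[533.4 -34.8 204.3] [ 0.1 -0.8  0.1] 34.1
above [623.9 150.  130. ] [0.183, -0.094, 0.075, -0.007, -0.003, -0.764]
```

move_arm([
  [0.183,-0.094,0.075,-0.007,-0.003,-0.764,0.034],
  [0.183,-0.094,0.075,-0.007,-0.003,-0.764,0.034],
  [0.183,-0.094,0.075,-0.007,-0.003,-0.764,0.034],
  [0.183,-0.094,0.075,-0.007,-0.003,-0.764,0.034],
  [0.183,-0.094,0.075,-0.007,-0.003,-0.764,0.034],
])

```text
t: 8.57
ee_pos: [618.1, 140.9, 131.1]
ee_rot: [[0.303, 0.953, -0.004], [0.953, -0.303, 0.001], [-0.0, -0.004, -1.0]]
force: [0.0, -0.1, -0.1]
opening: 34.0
```

```bash
python3 rk.py 1 above
```

```text
[618.1 140.9 131.1] [ 0.  -0.1 -0.1] 34.0
above [623.9 150.  130. ] [0.01, 0.003, 0.001, -0.004, 0.0, -0.138]
```

move_arm([
  [0.01,0.003,0.001,-0.004,0,-0.138,0.034],
  [0.01,0.003,0.001,-0.004,0,-0.138,0.034],
  [0.01,0.003,0.03,-0.004,0,-0.138,0.034],
  [0.01,0.003,0.05,-0.004,0,-0.138,0.034],
  [0.01,0.003,0.05,-0.004,0,-0.138,0.034],
])

```text
t: 8.98
ee_pos: [619.3, 147.9, 74.8]
ee_rot: [[0.172, 0.985, -0.01], [0.985, -0.172, -0.002], [-0.003, -0.01, -1.0]]
force: [-1.4, -0.3, -1.9]
opening: 34.1
```

```bash
python3 rk.py 1 down; python3 -c "
from h import *
save('side',185,120,110,90,6,'pics/e1.png')"
```

```text
[619.3 147.9  74.8] [-1.4 -0.3 -1.9] 34.1
down [623.9 150.   18. ] [0.003, 0.005, 0.057, -0.01, 0.003, -0.003]
```

View pics/e1.png

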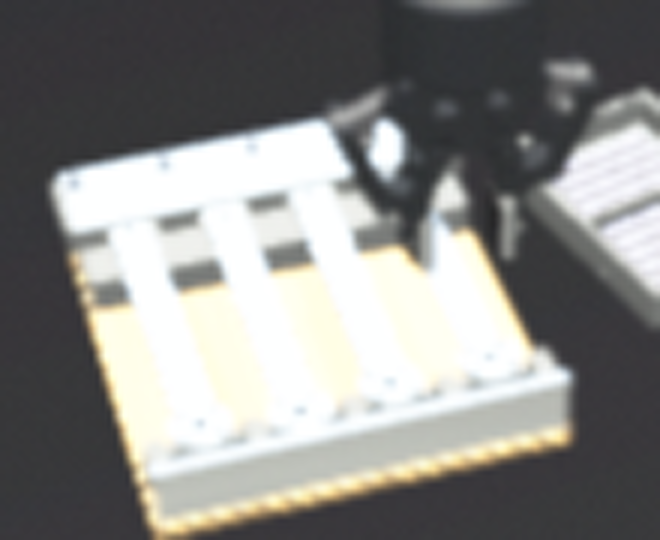

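move_arm([
  [0.003,0.005,0,-0.01,0.003,0,0.034],
  [0.003,0.005,0,-0.01,0.003,0,0.034],
  [0.003,0.005,0.02,-0.01,0.003,0,0.034],
  [0.003,0.005,0.035,-0.01,0.003,0,0.034],
  [0.003,0.005,0.04,-0.01,0.003,0,0.034],
])

```text
t: 9.45
ee_pos: [624.6, 149.7, 35.4]
ee_rot: [[0.172, 0.985, 0.001], [0.985, -0.172, -0.0], [-0.0, 0.001, -1.0]]
force: [-0.6, -0.4, -0.7]
opening: 34.0
```

```bash
python3 rk.py 1 down
```

```text
[624.6 149.7  35.4] [-0.6 -0.4 -0.7] 34.0
down [623.9 150.   18. ] [0.0, -0.001, 0.017, 0.001, 0.0, -0.004]
```

move_arm([
  [0,-0.001,0.01,0,0,-0.004,0.034],
  [0,-0.001,0.017,0,0,-0.004,0.034],
  [0,-0.001,0.017,0,0,-0.004,0.034],
  [0,-0.001,0.017,0,0,-0.004,0.01],
  [0,-0.001,0.017,0,0,-0.004,0.01],
], squeeze=70)

```text
t: 9.87
ee_pos: [624.1, 149.9, 18.9]
ee_rot: [[0.168, 0.986, 0.001], [0.986, -0.168, -0.0], [0.0, 0.002, -1.0]]
force: [0.4, -0.1, -0.2]
opening: 17.9
```

move_arm([
  [0,0,0,0,0,0,0.01],
  [0,0,0,0,0,0,0.01],
])

```text
t: 10.03
ee_pos: [624.6, 150.0, 19.6]
ee_rot: [[0.168, 0.986, 0.003], [0.986, -0.168, -0.0], [0.0, 0.003, -1.0]]
force: [0.4, -0.0, 0.1]
opening: 18.3
```

```bash
python3 rk.py 1 tilt; python3 rk.py 1 draw; python3 -c "
from h import *
save('side',185,120,110,90,6,'pics/e2.png')"
```

```text
[624.6 150.   19.6] [ 0.4 -0.   0.1] 18.3
tilt [623.9 149.7  29.1] [-0.0, -0.001, -0.009, 0.003, -0.05, 0.001]
tilt [623.9 149.8  38.1] [-0.0, -0.001, -0.018, 0.003, -0.11, 0.0]
tilt [624.  150.3  46.3] [0.0, -0.001, -0.027, 0.003, -0.165, 0.0]
[624.6 150.   19.6] [ 0.4 -0.   0.1] 18.3
[-0.07, -0.0, -0.0]
```

View pics/e2.png

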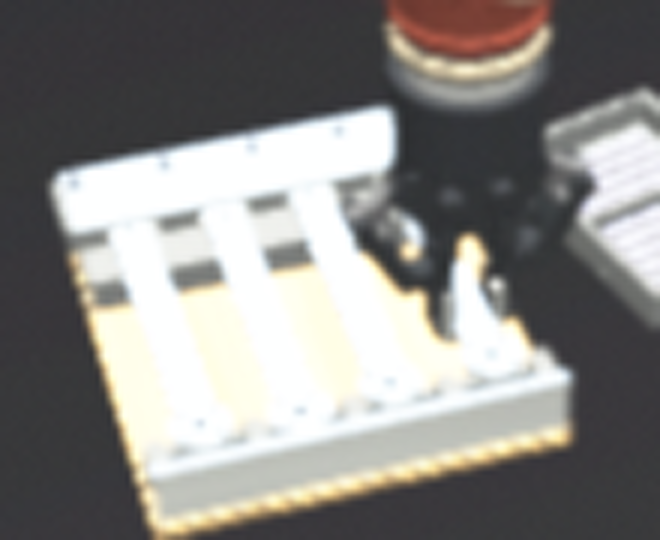

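move_arm([
  [0,0,-0.009,0,-0.05,0,0.01],
  [0,0,-0.018,0,-0.11,0,0.01],
  [0,0,-0.027,0,-0.165,0,0.01],
  [0,0,-0.027,0,-0.165,0,0.01],
  [0,0,-0.027,0,-0.165,0,0.01],
])

```text
t: 10.5
ee_pos: [624.7, 150.7, 46.7]
ee_rot: [[0.166, 0.986, -0.024], [0.973, -0.167, -0.161], [-0.162, 0.003, -0.987]]
force: [0.4, -0.5, -1.9]
opening: 18.3
```

```bash
python3 rk.py 1 draw; python3 -c "
from h import *
save('side',185,120,110,90,6,'pics/e3.png')"
```

```text
[624.7 150.7  46.7] [ 0.4 -0.5 -1.9] 18.3
[-0.0691, -0.0001, 0.0114]
```

View pics/e3.png

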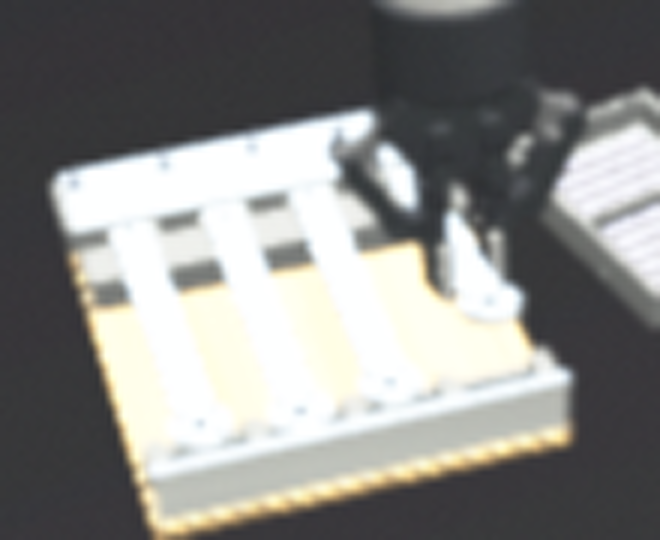

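move_arm([
  [-0.02,0,0.001,0,0,0,0.01],
  [-0.04,0,0.002,0,0,0,0.01],
  [-0.06,0,0.003,0,0,0,0.01],
  [-0.075,0,0.003,0,0,0,0.01],
  [-0.075,0,-0.007,0,0.05,0,0.01],
])

```text
t: 10.97
ee_pos: [609.6, 76.4, 62.6]
ee_rot: [[0.168, 0.986, -0.022], [0.979, -0.17, -0.111], [-0.113, -0.003, -0.994]]
force: [-0.6, 0.4, -1.9]
opening: 17.8
```

move_arm([
  [-0.02,0,-0.03,0,0.1,0,0.01],
  [-0.02,0,-0.07,0,0.12,0,0.01],
  [-0.02,0,-0.1,0,0.12,0,0.01],
  [-0.02,0,-0.13,0,0.12,0,0.01],
  [-0.02,0,-0.13,0,0.12,0,0.01],
])

```text
t: 11.38
ee_pos: [613.0, 70.8, 202.4]
ee_rot: [[0.17, 0.985, 0.012], [0.985, -0.17, 0.008], [0.01, 0.01, -1.0]]
force: [0.9, 0.4, 0.2]
opening: 18.3
```

```bash
python3 -c "
from rk import *
vise(1,190)
save('side',185,120,160,130,5,'pics/e4.png')"
```

```text
[612.9529  70.8406 202.4212] [0.8596 0.406  0.1979] 18.304461168694832
v [ 614 -241  190] [-0.307, 0.054, 0.01, 0.011, -0.009, -0.171]
```

View pics/e4.png

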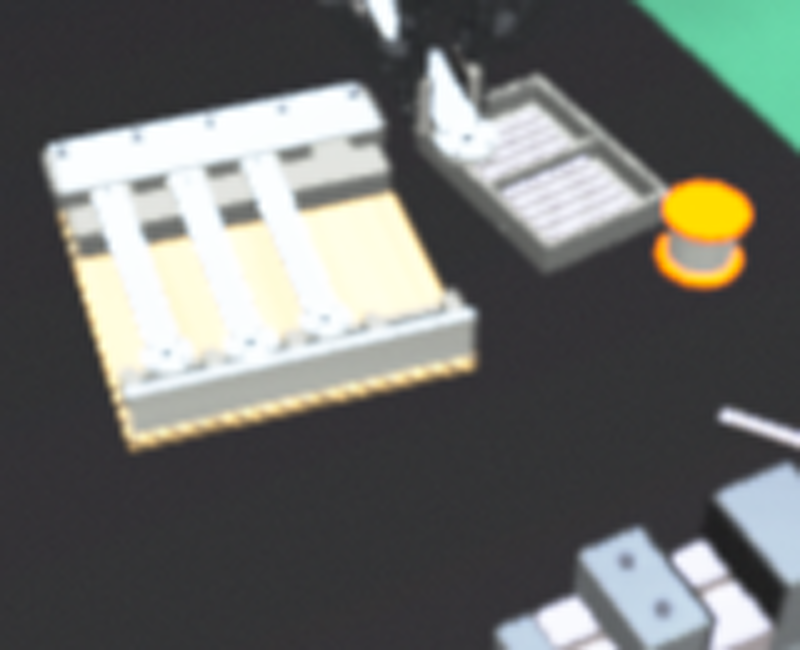

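move_arm([
  [-0.307,0.054,0.005,0.011,-0.009,-0.171,0.01],
  [-0.307,0.054,0.005,0.011,-0.009,-0.171,0.01],
  [-0.307,0.054,0.005,0.011,-0.009,-0.171,0.01],
  [-0.307,0.054,0.005,0.011,-0.009,-0.171,0.01],
  [-0.307,0.054,0.005,0.011,-0.009,-0.171,0.01],
])

```text
t: 11.85
ee_pos: [610.0, -137.2, 189.9]
ee_rot: [[-0.0, 1.0, -0.007], [1.0, 0.0, 0.001], [0.001, -0.007, -1.0]]
force: [1.5, 0.1, -1.5]
opening: 18.3
```

```bash
python3 -c "
from rk import *
vise(1,180)"
```

```text
[ 610.035 -137.19   189.933] [ 1.4615  0.1132 -1.5157] 18.28392445364733
v [ 614 -241  180] [-0.104, 0.004, 0.01, -0.007, -0.001, 0.0]
```

move_arm([
  [-0.04,0.004,0.01,-0.007,0,0,0.01],
  [-0.08,0.004,0.01,-0.007,0,0,0.01],
  [-0.104,0.004,0.01,-0.007,0,0,0.01],
  [-0.104,0.004,0.01,-0.007,0,0,0.01],
  [-0.104,0.004,0.01,-0.007,0,0,0.01],
])

```text
t: 12.27
ee_pos: [612.7, -242.2, 177.3]
ee_rot: [[0.003, 1.0, -0.003], [1.0, -0.003, 0.003], [0.003, -0.003, -1.0]]
force: [-0.2, 0.4, -1.5]
opening: 18.0
```

```bash
python3 -c "
from rk import *
vise(1,92)
save('side',230,160,170,130,4,'pics/f1.png')
save('top',280,130,100,110,5,'pics/f2.png')"
```

```text
[ 612.6713 -242.212   177.2755] [-0.1781  0.375  -1.4882] 17.95642416630242
v [ 614 -241   92] [0.001, 0.002, 0.085, -0.003, -0.003, -0.003]
```

View pics/f1.png

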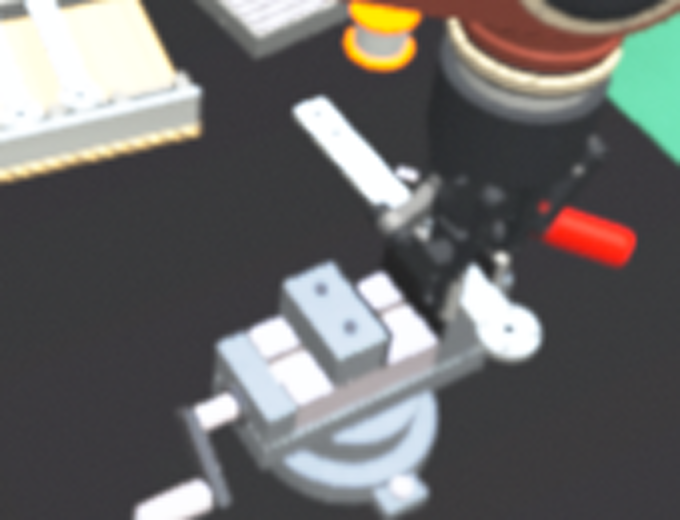

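View pics/f2.png

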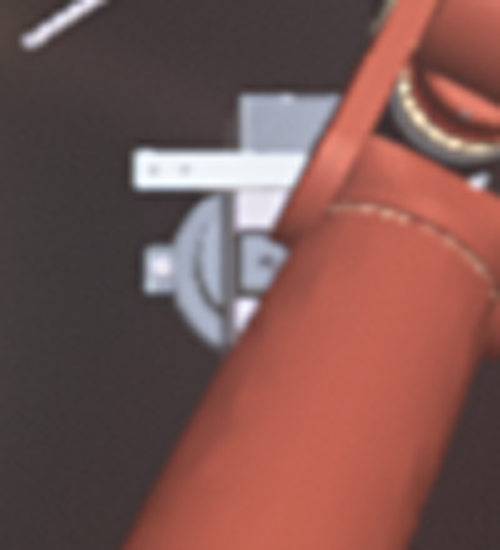

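```bash
python3 -c "
from h import *
for q in ((133,150),(133,188),(250,170),(140,169)): print(onz('top',crop2(q,280,130,5),194))
q=(509/4+230,328/4+160);print('pad',onz('side',q,194))"
```

```text
[624.1653 -90.1301 194.    ]
[601.7042 -90.1573 194.    ]
[ 613.6873 -157.0399  194.    ]
[612.9972 -94.1464 194.    ]
pad [ 614.4197 -278.3566  194.    ]
```

move_arm([
  [0.001,0.002,0.02,-0.003,-0.003,-0.003,0.01],
  [0.001,0.002,0.04,-0.003,-0.003,-0.003,0.01],
  [0.001,0.002,0.06,-0.003,-0.003,-0.003,0.01],
  [0.001,0.002,0.075,-0.003,-0.003,-0.003,0.01],
  [0.001,0.002,0.075,-0.003,-0.003,-0.003,0.01],
])

```text
t: 12.78
ee_pos: [612.7, -236.2, 98.3]
ee_rot: [[-0.005, 1.0, -0.006], [1.0, 0.005, 0.004], [0.004, -0.006, -1.0]]
force: [-0.9, 0.2, -2.5]
opening: 18.0
```

```bash
python3 -c "
from rk import *
vise(1,92)"
```

```text
[ 612.7072 -236.1838   98.2608] [-0.8871  0.2103 -2.5476] 18.010617749495452
v [ 614 -241   92] [-0.005, 0.001, 0.006, -0.006, -0.004, 0.005]
```

move_arm([
  [-0.005,0.001,0,-0.006,-0.004,0.005,0.01],
  [-0.005,0.001,0.003,-0.006,-0.004,0.005,0.01],
  [-0.005,0.001,0.006,-0.006,-0.004,0.005,0.01],
  [-0.005,0.001,0.007,-0.006,-0.004,0.005,0.01],
])

```text
t: 13.12
ee_pos: [614.2, -241.3, 92.0]
ee_rot: [[-0.0, 1.0, 0.002], [1.0, 0.0, -0.001], [-0.001, 0.002, -1.0]]
force: [-0.8, -0.6, -1.4]
opening: 17.8
```

```bash
python3 -c "
from rk import *
vise(1,92)
save('side',230,160,170,130,4,'pics/f3.png')"
```

```text
[ 614.1647 -241.3365   91.9755] [-0.8012 -0.5758 -1.4292] 17.764088487389902
v [ 614 -241   92] [0.0, -0.0, -0.0, 0.002, 0.001, 0.0]
```

View pics/f3.png

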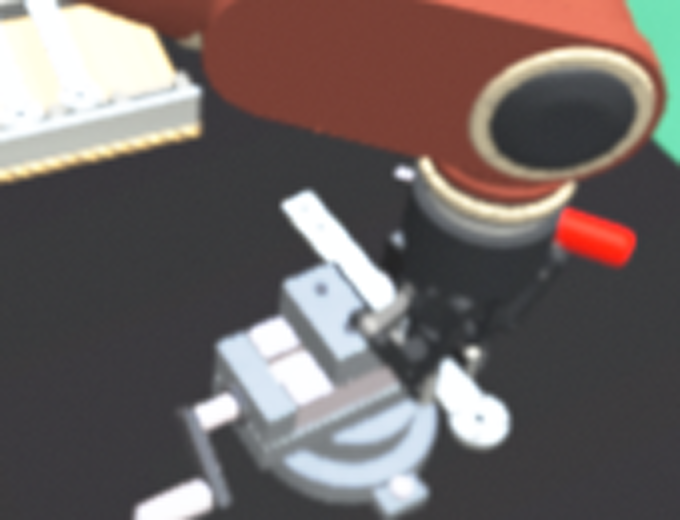

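move_arm([
  [0,0,0.002,0,0,0,0.01],
  [0,0,0.002,0,0,0,0.034],
  [0,0,0.002,0,0,0,0.034],
  [0,0,0.002,0,0,0,0.034],
  [0,0,-0.02,0,0,0,0.034],
])

```text
t: 13.58
ee_pos: [611.1, -239.9, 107.0]
ee_rot: [[-0.0, 1.0, -0.007], [1.0, 0.0, 0.004], [0.004, -0.007, -1.0]]
force: [-0.4, 0.1, -1.4]
opening: 34.2
```

move_arm([
  [0,0,-0.03,0,0,0,0.034],
  [0,0,-0.06,0,0,0,0.034],
  [0.04,0,-0.08,0,0,0,0.034],
  [0.08,0,-0.08,0,0,0,0.034],
  [0.12,0,-0.08,0,0,0,0.034],
])

```text
t: 14.0
ee_pos: [613.0, -119.9, 190.9]
ee_rot: [[0.002, 1.0, -0.001], [1.0, -0.002, 0.002], [0.002, -0.001, -1.0]]
force: [0.0, 0.3, -1.5]
opening: 33.8
```

```bash
python3 rk.py 2 above; python3 -c "
from h import *
save('side',230,160,170,130,4,'pics/f4.png')"
```

```text
[ 613.  -119.9  190.9] [ 0.   0.3 -1.5] 33.8
above [573.4 156.7 130. ] [0.276, -0.04, 0.061, -0.001, -0.002, 0.168]
```

View pics/f4.png

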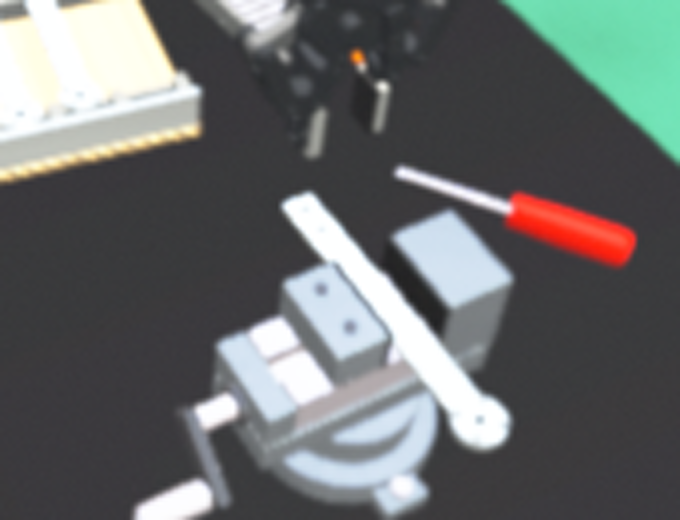

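move_arm([
  [0.276,-0.04,0.02,0,-0.002,0.168,0.034],
  [0.276,-0.04,0.02,0,-0.002,0.168,0.034],
  [0.276,-0.04,0.02,0,-0.002,0.168,0.034],
  [0.276,-0.04,0.04,0,-0.002,0.168,0.034],
  [0.276,-0.04,0.06,0,-0.002,0.168,0.034],
])

```text
t: 14.47
ee_pos: [583.3, 84.5, 162.0]
ee_rot: [[0.163, 0.987, 0.001], [0.987, -0.163, 0.007], [0.007, -0.0, -1.0]]
force: [0.9, 0.5, 0.3]
opening: 34.2
```

```bash
python3 rk.py 2 above
```

```text
[583.3  84.5 162. ] [0.9 0.5 0.3] 34.2
above [573.4 156.7 130. ] [0.069, -0.022, 0.032, -0.001, -0.007, 0.006]
```

move_arm([
  [0.035,-0.011,0.016,0,-0.007,0.006,0.034],
  [0.069,-0.022,0.032,0,-0.007,0.006,0.034],
  [0.069,-0.022,0.06,0,-0.007,0.006,0.034],
  [0.069,-0.022,0.085,0,-0.007,0.006,0.034],
  [0.069,-0.022,0.085,0,-0.007,0.006,0.034],
])

```text
t: 14.88
ee_pos: [568.6, 157.0, 71.6]
ee_rot: [[0.167, 0.986, -0.011], [0.986, -0.167, -0.002], [-0.004, -0.01, -1.0]]
force: [-1.8, -0.7, -0.8]
opening: 34.2
```

```bash
python3 rk.py 2 down; python3 -c "
from h import *
save('side',185,120,110,90,6,'pics/g1.png')"
```

```text
[568.6 157.   71.6] [-1.8 -0.7 -0.8] 34.2
down [573.4 156.7  18. ] [0.001, 0.005, 0.054, -0.01, 0.004, 0.002]
```

View pics/g1.png

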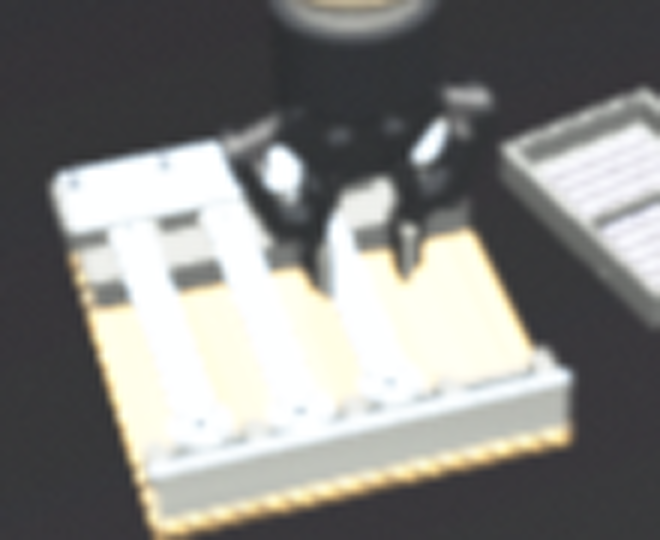

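move_arm([
  [0.001,0.005,0,-0.01,0.004,0,0.034],
  [0.001,0.005,0,-0.01,0.004,0,0.034],
  [0.001,0.005,0.02,-0.01,0.004,0,0.034],
  [0.001,0.005,0.035,-0.01,0.004,0,0.034],
  [0.001,0.005,0.037,-0.01,0.004,0,0.034],
])

```text
t: 15.35
ee_pos: [574.7, 156.1, 36.6]
ee_rot: [[0.169, 0.986, 0.002], [0.986, -0.169, 0.001], [0.001, 0.002, -1.0]]
force: [-0.4, -0.1, -0.0]
opening: 34.2
```

```bash
python3 rk.py 2 down
```

```text
[574.7 156.1  36.6] [-0.4 -0.1 -0. ] 34.2
down [573.4 156.7  18. ] [0.0, -0.001, 0.019, 0.002, -0.001, -0.0]
```

move_arm([
  [0,-0.001,0.01,0,0,0,0.034],
  [0,-0.001,0.018,0,0,0,0.034],
  [0,-0.001,0.018,0,0,0,0.034],
  [0,-0.001,0.018,0,0,0,0.01],
  [0,-0.001,0.018,0,0,0,0.01],
])

```text
t: 15.77
ee_pos: [574.3, 156.3, 19.3]
ee_rot: [[0.169, 0.986, 0.003], [0.986, -0.169, 0.001], [0.001, 0.003, -1.0]]
force: [-0.3, 0.4, 0.1]
opening: 18.0
```

move_arm([
  [0,0,0,0,0,0,0.01],
  [0,0,0,0,0,0,0.01],
])

```text
t: 15.93
ee_pos: [574.8, 156.4, 20.0]
ee_rot: [[0.169, 0.986, 0.004], [0.986, -0.169, 0.001], [0.002, 0.004, -1.0]]
force: [-0.2, 0.4, -0.9]
opening: 18.1
```

```bash
python3 rk.py 2 tilt
```

```text
[574.8 156.4  20. ] [-0.2  0.4 -0.9] 18.1
tilt [573.3 156.4  29.5] [-0.0, -0.001, -0.009, 0.004, -0.052, -0.0]
tilt [573.3 156.5  38.5] [-0.0, -0.001, -0.018, 0.004, -0.112, -0.0]
tilt [573.4 157.1  46.7] [0.001, -0.001, -0.027, 0.004, -0.167, -0.0]
```

move_arm([
  [0,0,-0.009,0,-0.05,0,0.01],
  [0,0,-0.018,0,-0.11,0,0.01],
  [0,0,-0.027,0,-0.165,0,0.01],
  [0,0,-0.027,0,-0.165,0,0.01],
  [0,0,-0.027,0,-0.165,0,0.01],
])

```text
t: 16.35
ee_pos: [575.1, 157.1, 47.3]
ee_rot: [[0.166, 0.986, -0.022], [0.973, -0.168, -0.159], [-0.161, 0.005, -0.987]]
force: [0.1, 0.3, -1.5]
opening: 18.0
```

```bash
python3 rk.py 2 draw; python3 -c "
from h import *
save('side',185,120,110,90,6,'pics/g2.png')"
```

```text
[575.1 157.1  47.3] [ 0.1  0.3 -1.5] 18.0
[-0.0691, -0.0001, 0.0113]
```

View pics/g2.png

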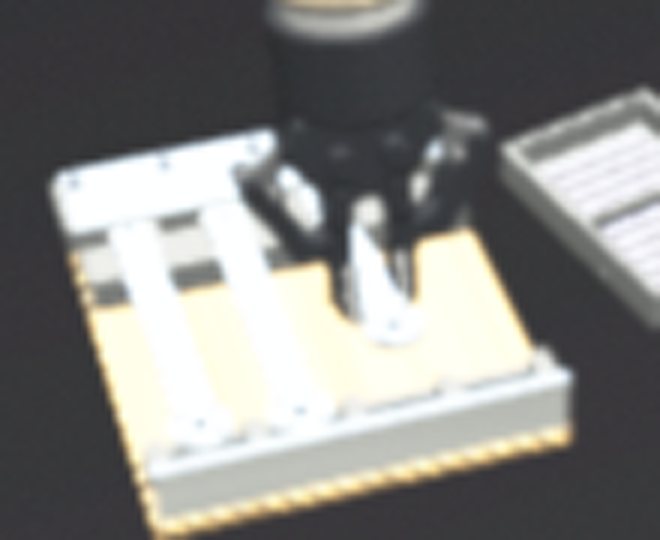

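move_arm([
  [-0.02,0,0.001,0,0,0,0.01],
  [-0.04,0,0.002,0,0,0,0.01],
  [-0.06,0,0.003,0,0,0,0.01],
  [-0.075,0,0.003,0,0,0,0.01],
  [-0.075,0,-0.007,0,0.05,0,0.01],
])

```text
t: 16.82
ee_pos: [559.8, 82.9, 63.2]
ee_rot: [[0.169, 0.985, -0.02], [0.979, -0.17, -0.11], [-0.112, -0.001, -0.994]]
force: [-0.3, -0.2, -0.9]
opening: 18.3
```

move_arm([
  [-0.02,0,-0.03,0,0.1,0,0.01],
  [-0.02,0,-0.07,0,0.12,0,0.01],
  [-0.02,0,-0.1,0,0.12,0,0.01],
  [-0.02,0,-0.13,0,0.12,0,0.01],
  [-0.02,0,-0.13,0,0.12,0,0.01],
])

```text
t: 17.23
ee_pos: [562.9, 77.2, 202.7]
ee_rot: [[0.171, 0.985, 0.013], [0.985, -0.171, 0.009], [0.011, 0.012, -1.0]]
force: [1.6, -0.1, 1.0]
opening: 18.2
```

```bash
python3 -c "
from rk import *
vise(1,190)"
```

```text
[562.9488  77.2186 202.681 ] [ 1.5769 -0.1399  0.994 ] 18.188392763283904
v [ 614 -241  190] [-0.305, 0.105, 0.01, 0.012, -0.01, -0.172]
```

move_arm([
  [-0.305,0.105,0.005,0.012,-0.01,-0.172,0.01],
  [-0.305,0.105,0.005,0.012,-0.01,-0.172,0.01],
  [-0.305,0.105,0.005,0.012,-0.01,-0.172,0.01],
  [-0.305,0.105,0.005,0.012,-0.01,-0.172,0.01],
  [-0.305,0.105,0.005,0.012,-0.01,-0.172,0.01],
])

```text
t: 17.65
ee_pos: [593.8, -127.4, 194.3]
ee_rot: [[-0.0, 1.0, 0.0], [1.0, 0.0, 0.001], [0.001, 0.0, -1.0]]
force: [0.9, 0.1, -0.5]
opening: 18.1
```

```bash
python3 -c "
from rk import *
vise(1,180)"
```

```text
[ 593.8415 -127.4174  194.2949] [ 0.9288  0.1104 -0.5479] 18.14736846687453
v [ 614 -241  180] [-0.114, 0.02, 0.014, 0.0, -0.001, 0.0]
```

move_arm([
  [-0.04,0.01,0.01,0,0,0,0.01],
  [-0.08,0.02,0.014,0,0,0,0.01],
  [-0.114,0.02,0.014,0,0,0,0.01],
  [-0.114,0.02,0.014,0,0,0,0.01],
  [-0.114,0.02,0.02,0,0,0,0.01],
])

```text
t: 18.07
ee_pos: [613.8, -243.9, 174.2]
ee_rot: [[0.004, 1.0, 0.002], [1.0, -0.004, 0.001], [0.001, 0.002, -1.0]]
force: [-0.4, 0.5, -0.8]
opening: 17.7
```

```bash
python3 -c "
from rk import *
vise(1,100)
save('side',230,160,170,130,4,'pics/g4.png')
save('top',280,130,100,110,5,'pics/g5.png')"
```

```text
[ 613.7558 -243.8825  174.1996] [-0.4131  0.5323 -0.8272] 17.69926262001876
v [ 614 -241  100] [0.003, 0.0, 0.074, 0.002, -0.001, -0.004]
```

View pics/g4.png

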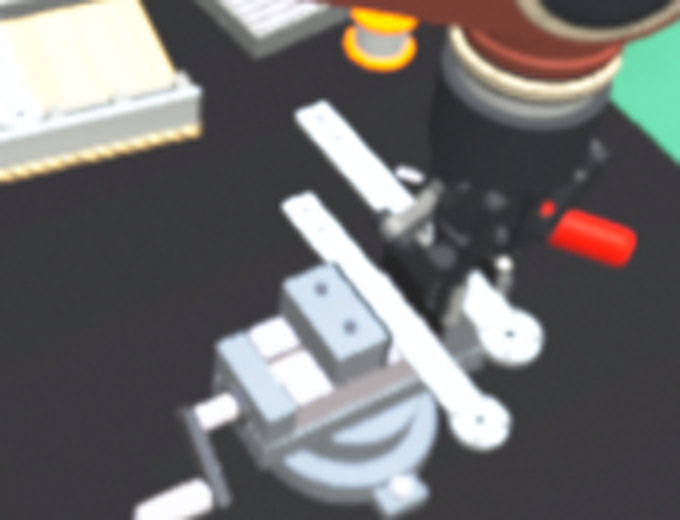

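View pics/g5.png

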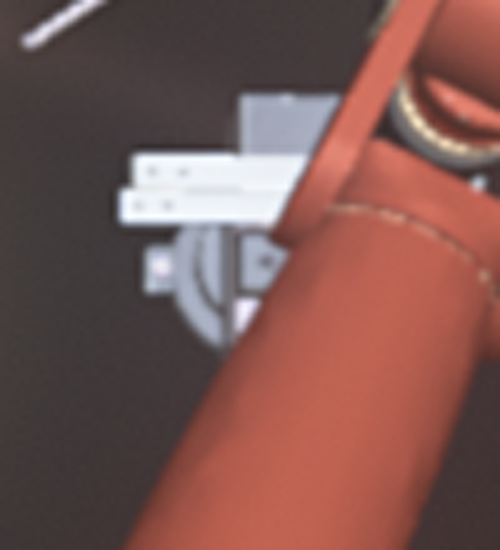

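```bash
python3 -c "
from h import *
z=174+17
for q in ((133,154),(133,189)): print('held',onz('top',crop2(q,280,130,5),z))
for q in ((119,189),(119,224)): print('first',onz('top',crop2(q,280,130,5),108))
q=(513/4+230,334/4+160);print('pad',onz('side',q,z))
q=(482/4+230,421/4+160);print('pad',onz('side',q,108))"
```

```text
held [622.6316 -90.4406 191.    ]
held [601.9019 -90.4657 191.    ]
first [623.4969 -90.423  108.    ]
first [601.4938 -90.4771 108.    ]
pad [ 615.7634 -280.8487  191.    ]
pad [ 615.9228 -279.8943  108.    ]
```

move_arm([
  [0,0,0.02,0,0,-0.004,0.01],
  [0,0,0.04,0,0,-0.004,0.01],
  [0,0,0.055,0,0,-0.004,0.01],
  [0,0,0.063,0,0,-0.004,0.01],
  [0,0,0.063,0,0,-0.004,0.01],
])

```text
t: 18.58
ee_pos: [612.2, -239.0, 107.9]
ee_rot: [[-0.005, 1.0, -0.004], [1.0, 0.005, 0.005], [0.005, -0.004, -1.0]]
force: [-0.2, 0.4, 0.0]
opening: 18.1
```

```bash
python3 -c "
from rk import *
vise(1,98,y=-243)"
```

```text
[ 612.197  -238.9709  107.8806] [-0.2155  0.3773  0.0231] 18.11659029283127
v [ 614 -243   98] [-0.004, 0.002, 0.01, -0.004, -0.005, 0.005]
```

move_arm([
  [-0.004,0.002,0,-0.004,-0.005,0.005,0.01],
  [-0.004,0.002,0.004,-0.004,-0.005,0.005,0.01],
  [-0.004,0.002,0.008,-0.004,-0.005,0.005,0.01],
  [-0.004,0.002,0.01,-0.004,-0.005,0.005,0.01],
  [-0.004,0.002,0.01,-0.004,-0.005,0.005,0.01],
])

```text
t: 19.0
ee_pos: [616.6, -243.4, 104.4]
ee_rot: [[-0.001, 1.0, 0.005], [1.0, 0.001, -0.001], [-0.001, 0.005, -1.0]]
force: [-7.7, 4.3, 21.0]
opening: 18.2
```

```bash
python3 -c "
from rk import *
vise(1,98,y=-243)
save('side',230,160,170,130,4,'pics/g6.png')"
```

```text
[ 616.6395 -243.3552  104.4457] [-7.7329  4.3198 21.0021] 18.152963169946226
v [ 614 -243   98] [0.0, -0.003, 0.006, 0.005, 0.001, 0.001]
```

View pics/g6.png

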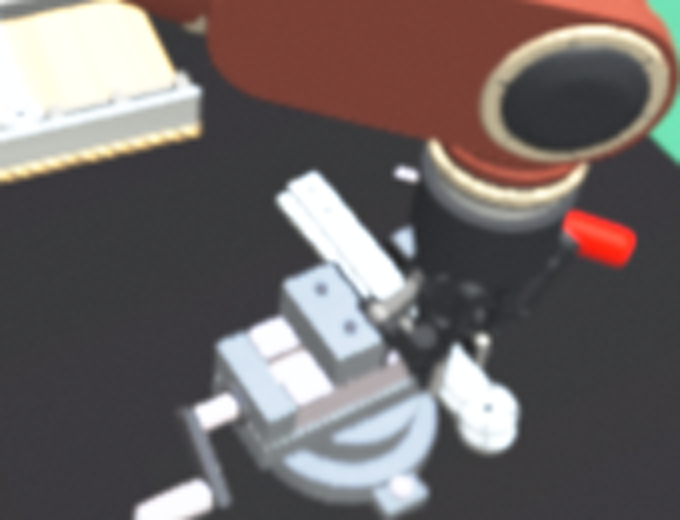

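move_arm([
  [0,0,-0.008,0.005,0,0,0.01],
  [0,-0.003,-0.011,0.005,0,0,0.01],
  [0,-0.003,-0.011,0.005,0,0,0.01],
])

```text
t: 19.3
ee_pos: [614.3, -243.9, 117.1]
ee_rot: [[-0.001, 1.0, 0.003], [1.0, 0.001, -0.003], [-0.003, 0.003, -1.0]]
force: [-0.8, -0.9, -1.4]
opening: 18.1
```

```bash
python3 -c "
from rk import *
vise(1,112,x=613,y=-243)
save('side',230,160,170,130,4,'pics/g7.png')
save('top',280,130,100,110,5,'pics/g8.png')"
```

```text
[ 614.2654 -243.8594  117.0658] [-0.7972 -0.8616 -1.3779] 18.099115409604476
v [ 613 -243  112] [0.001, -0.001, 0.005, 0.003, 0.003, 0.001]
```

View pics/g7.png

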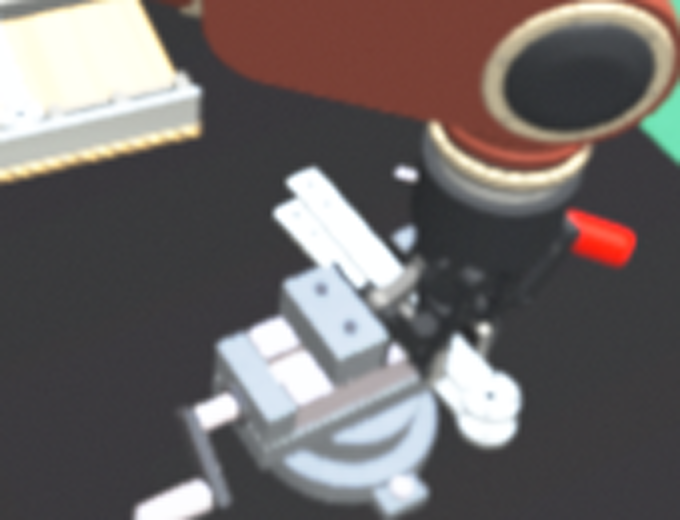

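View pics/g8.png

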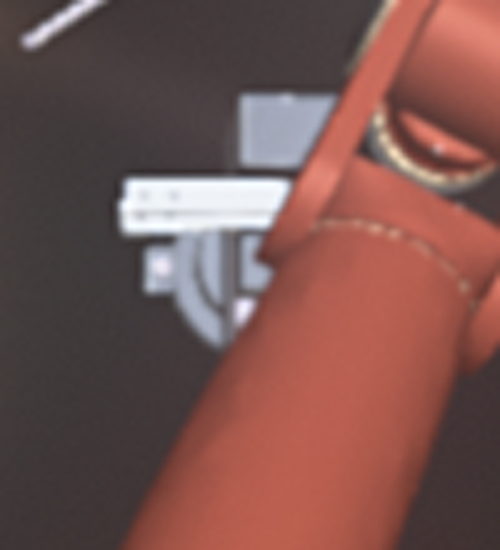

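```bash
python3 -c "
from h import *
z=117+17
for q in ((124,180),(124,215)): print('held',onz('top',crop2(q,280,130,5),z))
for q in ((119,199),(119,235)): print('first',onz('top',crop2(q,280,130,5),108))
q=(490/4+230,397/4+160);print('pad',onz('side',q,z))"
```

```text
held [622.3086 -90.9104 134.    ]
held [600.7101 -90.9541 134.    ]
first [617.1966 -90.4383 108.    ]
first [594.6061 -90.4943 108.    ]
pad [ 614.6078 -280.782   134.    ]
```

move_arm([
  [0.001,-0.001,0.006,0.003,0.003,0,0.01],
  [0.001,-0.001,0.006,0.003,0.003,0,0.01],
  [0.001,-0.001,0.006,0.003,0.003,0,0.034],
  [0.001,-0.001,0.006,0.003,0.003,0,0.034],
  [0.001,-0.001,0.006,0.003,0.003,0,0.034],
])

```text
t: 19.82
ee_pos: [611.8, -242.0, 108.1]
ee_rot: [[-0.001, 1.0, -0.004], [1.0, 0.001, 0.002], [0.002, -0.004, -1.0]]
force: [-0.9, 0.0, 0.2]
opening: 33.9
```

move_arm([
  [0,0,-0.01,0,0,0,0.034],
  [0,0,-0.04,0,0,0,0.034],
  [0.03,0,-0.07,0,0,0,0.034],
  [0.07,0,-0.07,0,0,0,0.034],
  [0.11,0,-0.07,0,0,0,0.034],
])

```text
t: 20.23
ee_pos: [613.8, -132.4, 182.8]
ee_rot: [[0.002, 1.0, 0.002], [1.0, -0.002, 0.0], [0.0, 0.002, -1.0]]
force: [0.0, -0.0, -0.2]
opening: 33.9
```

```bash
python3 rk.py 3 above; python3 -c "
from h import *
save('side',230,160,170,130,4,'pics/g9.png')"
```

```text
[ 613.8 -132.4  182.8] [ 0.  -0.  -0.2] 33.9
above [523.7 159.7 130. ] [0.292, -0.091, 0.053, 0.002, -0.001, 0.168]
```

View pics/g9.png

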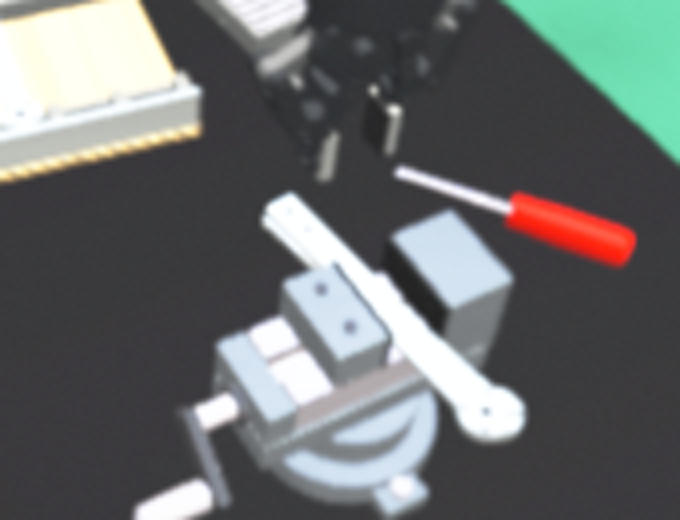

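```bash
sed -i 's/Z\*18,R0/Z*25,R0/' rk.py; python3 -c "
from h import *
save('top',280,130,100,110,5,'pics/g10.png')
q=(486/4+230,410/4+160);print('pad2',onz('side',q,114))
for q in ((290,197),(263,213)): print(onz('side',(q[0]/4+230,q[1]/4+160),114))"
```

```text
pad2 [ 618.9105 -277.7807  114.    ]
[607.1473 -95.0703 114.    ]
[585.2041 -98.4502 114.    ]
```

View pics/g10.png

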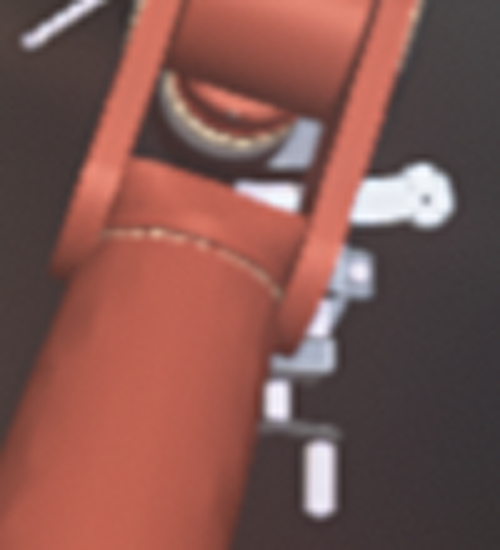

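move_arm([
  [0.292,-0.091,0,0,0,0.168,0.034],
  [0.292,-0.091,0,0,0,0.168,0.034],
  [0.292,-0.091,0,0,0,0.168,0.034],
  [0.292,-0.091,0.02,0,0,0.168,0.034],
  [0.292,-0.091,0.04,0,0,0.168,0.034],
])

```text
t: 20.75
ee_pos: [550.7, 66.5, 167.8]
ee_rot: [[0.162, 0.987, 0.001], [0.987, -0.162, 0.004], [0.004, 0.001, -1.0]]
force: [0.7, 1.0, 0.5]
opening: 33.9
```

```bash
python3 rk.py 3 above
```

```text
[550.7  66.5 167.8] [0.7 1.  0.5] 33.9
above [523.7 159.7 130. ] [0.087, -0.042, 0.038, 0.001, -0.004, 0.007]
```

move_arm([
  [0.04,-0.02,0.016,0,-0.004,0.007,0.034],
  [0.087,-0.042,0.032,0,-0.004,0.007,0.034],
  [0.087,-0.042,0.06,0,-0.004,0.007,0.034],
  [0.087,-0.042,0.085,0,-0.004,0.007,0.034],
  [0.087,-0.042,0.085,0,-0.004,0.007,0.034],
])

```text
t: 21.17
ee_pos: [519.0, 159.5, 77.5]
ee_rot: [[0.167, 0.986, -0.01], [0.986, -0.167, -0.002], [-0.004, -0.009, -1.0]]
force: [-1.0, -0.0, -1.8]
opening: 33.9
```

```bash
python3 rk.py 3 down; python3 -c "
from h import *
save('side',185,120,110,90,6,'pics/i1.png')"
```

```text
[519.  159.5  77.5] [-1.  -0.  -1.8] 33.9
down [523.7 159.7  25. ] [0.001, 0.005, 0.052, -0.009, 0.004, 0.002]
```

View pics/i1.png

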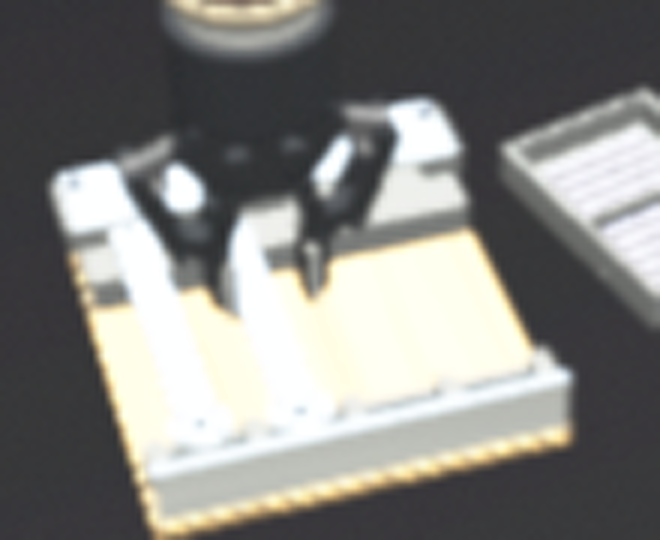

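move_arm([
  [0.001,0.005,0,-0.009,0.004,0.002,0.034],
  [0.001,0.005,0,-0.009,0.004,0.002,0.034],
  [0.001,0.005,0.02,-0.009,0.004,0.002,0.034],
  [0.001,0.005,0.035,-0.009,0.004,0.002,0.034],
  [0.001,0.005,0.037,-0.009,0.004,0.002,0.034],
])

```text
t: 21.63
ee_pos: [525.7, 158.2, 42.7]
ee_rot: [[0.171, 0.985, 0.002], [0.985, -0.171, 0.0], [0.001, 0.002, -1.0]]
force: [-0.2, 0.0, -0.3]
opening: 33.8
```

```bash
python3 rk.py 3 down
```

```text
[525.7 158.2  42.7] [-0.2  0.  -0.3] 33.8
down [523.7 159.7  25. ] [0.001, -0.002, 0.018, 0.002, -0.001, -0.003]
```

move_arm([
  [0.001,-0.002,0.01,0,0,0,0.034],
  [0.001,-0.002,0.018,0,0,0,0.034],
  [0.001,-0.002,0.018,0,0,0,0.034],
  [0.001,-0.002,0.018,0,0,0,0.01],
  [0.001,-0.002,0.018,0,0,0,0.01],
])

```text
t: 22.05
ee_pos: [524.5, 159.6, 25.5]
ee_rot: [[0.171, 0.985, 0.003], [0.985, -0.171, 0.0], [0.001, 0.003, -1.0]]
force: [0.1, 0.9, 0.7]
opening: 17.5
```

move_arm([
  [0,0,0,0,0,0,0.01],
  [0,0,0,0,0,0,0.01],
])

```text
t: 22.22
ee_pos: [525.0, 159.7, 26.1]
ee_rot: [[0.171, 0.985, 0.004], [0.985, -0.171, 0.001], [0.001, 0.004, -1.0]]
force: [-0.7, 0.7, -0.4]
opening: 17.7
```

```bash
python3 rk.py 3 tilt; python3 -c "
from h import *
save('side',185,120,110,90,6,'pics/i2.png')"
```

```text
[525.  159.7  26.1] [-0.7  0.7 -0.4] 17.7
tilt [523.7 159.7  35.6] [-0.0, -0.001, -0.009, 0.004, -0.051, -0.003]
tilt [523.8 160.2  44.5] [0.0, -0.001, -0.018, 0.004, -0.111, -0.003]
tilt [524.  161.   52.6] [0.001, -0.001, -0.027, 0.004, -0.166, -0.003]
```

View pics/i2.png

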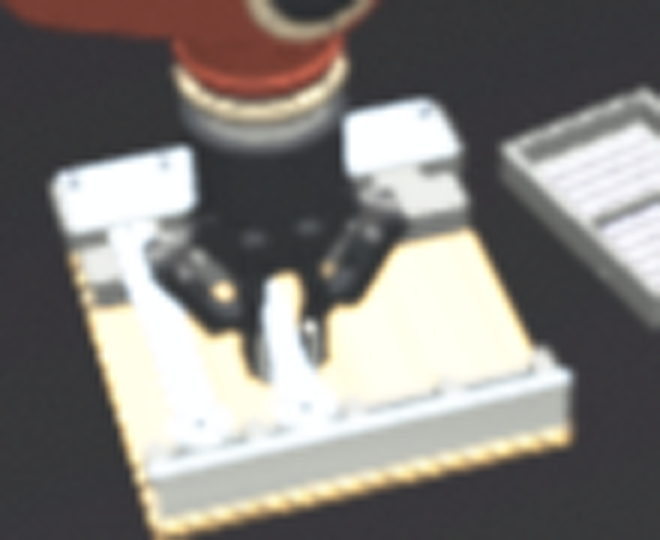

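move_arm([
  [0,0,-0.009,0,-0.05,0,0.01],
  [0,0,-0.018,0,-0.11,0,0.01],
  [0,0,-0.027,0,-0.165,0,0.01],
  [0,0,-0.027,0,-0.165,0,0.01],
  [0,0,-0.027,0,-0.165,0,0.01],
])

```text
t: 22.68
ee_pos: [525.2, 160.4, 53.2]
ee_rot: [[0.169, 0.985, -0.023], [0.972, -0.17, -0.16], [-0.161, 0.005, -0.987]]
force: [-0.5, -0.2, -1.0]
opening: 17.7
```

```bash
python3 rk.py 3 draw; python3 -c "
from h import *
save('side',185,120,110,90,6,'pics/i3.png')"
```

```text
[525.2 160.4  53.2] [-0.5 -0.2 -1. ] 17.7
[-0.0691, 0.0001, 0.0113]
```

View pics/i3.png

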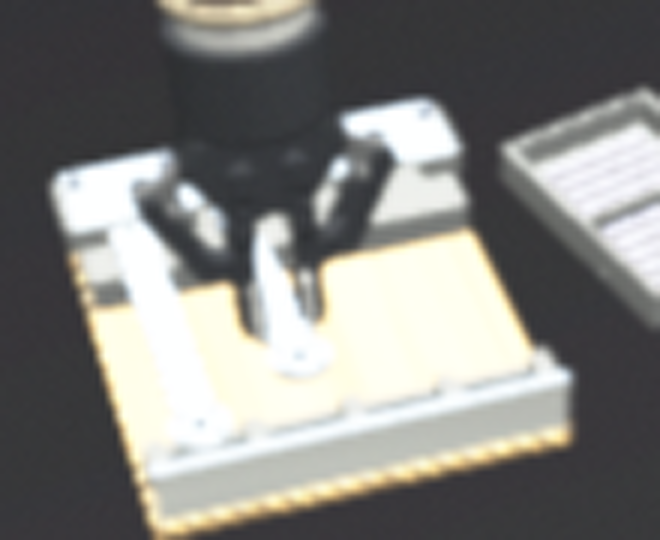

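move_arm([
  [-0.02,0,0.001,0,0,0,0.01],
  [-0.04,0,0.002,0,0,0,0.01],
  [-0.06,0,0.003,0,0,0,0.01],
  [-0.075,0,0.003,0,0,0,0.01],
  [-0.075,0,-0.007,0,0.05,0,0.01],
])

```text
t: 23.15
ee_pos: [509.3, 86.3, 68.8]
ee_rot: [[0.171, 0.985, -0.021], [0.979, -0.172, -0.111], [-0.113, -0.002, -0.994]]
force: [0.2, 0.2, -1.1]
opening: 17.9
```

move_arm([
  [-0.02,0,-0.03,0,0.1,0,0.01],
  [-0.02,0,-0.07,0,0.12,0,0.01],
  [-0.02,0,-0.1,0,0.12,0,0.01],
  [-0.02,0,-0.13,0,0.12,0,0.01],
  [-0.02,0,-0.13,0,0.12,0,0.01],
])

```text
t: 23.57
ee_pos: [512.1, 80.6, 207.4]
ee_rot: [[0.173, 0.985, 0.012], [0.985, -0.173, 0.009], [0.01, 0.01, -1.0]]
force: [1.2, 0.7, -0.7]
opening: 17.7
```

```bash
python3 -c "
from rk import *
vise(1,195,x=615,y=-243)
save('side',185,120,110,90,6,'pics/i4.png')"
```

```text
[512.1159  80.6436 207.3833] [ 1.2195  0.6648 -0.6712] 17.704145527581616
v [ 615 -243  195] [-0.301, 0.157, 0.011, 0.011, -0.01, -0.174]
```

View pics/i4.png

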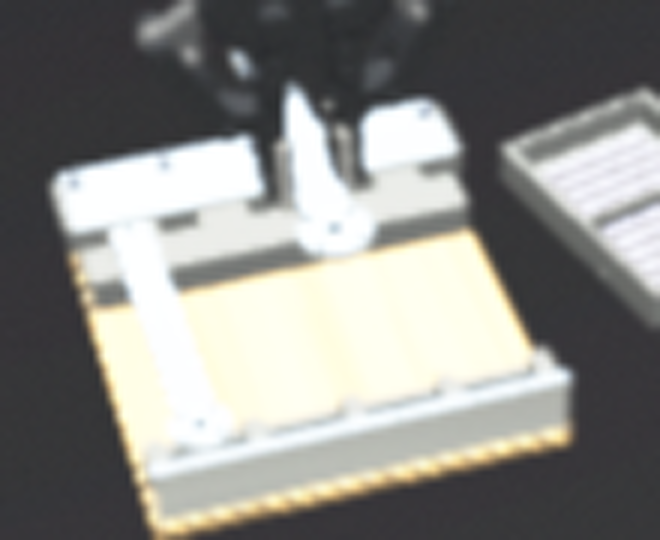

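move_arm([
  [-0.301,0.157,0,0.011,-0.01,-0.174,0.01],
  [-0.301,0.157,0,0.011,-0.01,-0.174,0.01],
  [-0.301,0.157,0,0.011,-0.01,-0.174,0.01],
  [-0.301,0.157,0,0.011,-0.01,-0.174,0.01],
  [-0.301,0.157,0,0.011,-0.01,-0.174,0.01],
])

```text
t: 24.03
ee_pos: [570.8, -116.1, 198.9]
ee_rot: [[0.0, 1.0, -0.007], [1.0, -0.0, 0.001], [0.001, -0.007, -1.0]]
force: [0.4, 0.5, -0.8]
opening: 17.4
```

```bash
python3 -c "
from rk import *
vise(1,180,x=615,y=-243)"
```

```text
[ 570.8302 -116.0744  198.8549] [ 0.4154  0.4816 -0.8071] 17.380170748108732
v [ 615 -243  180] [-0.127, 0.044, 0.018, -0.007, -0.001, -0.0]
```

move_arm([
  [-0.04,0.015,0.01,-0.007,0,0,0.01],
  [-0.08,0.03,0.018,-0.007,0,0,0.01],
  [-0.127,0.044,0.018,-0.007,0,0,0.01],
  [-0.127,0.044,0.018,-0.007,0,0,0.01],
  [-0.127,0.044,0.018,-0.007,0,0,0.01],
])

```text
t: 24.45
ee_pos: [613.6, -246.2, 177.2]
ee_rot: [[0.004, 1.0, -0.004], [1.0, -0.004, 0.002], [0.002, -0.004, -1.0]]
force: [0.0, 0.1, -0.9]
opening: 17.6
```

```bash
python3 -c "
from rk import *
vise(1,125,x=615,y=-243)
save('side',230,160,170,130,4,'pics/i5.png')
save('top',280,130,100,110,5,'pics/i6.png')"
```

```text
[ 613.5848 -246.223   177.2009] [ 0.0383  0.08   -0.9319] 17.617682698217813
v [ 615 -243  125] [0.003, 0.002, 0.052, -0.004, -0.002, -0.004]
```

View pics/i5.png

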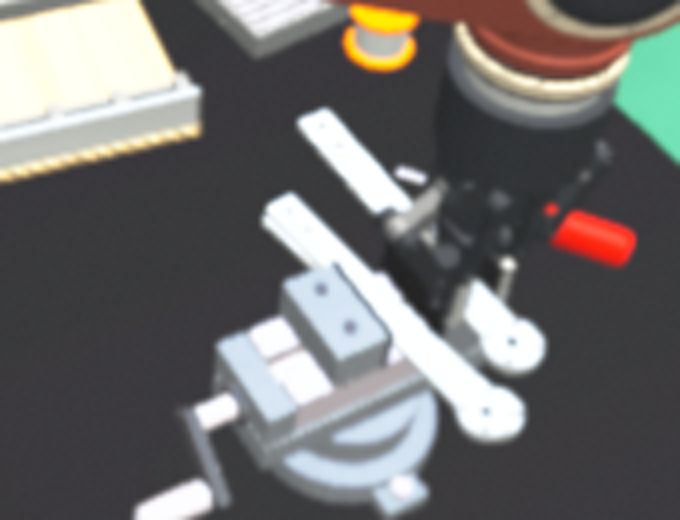

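View pics/i6.png

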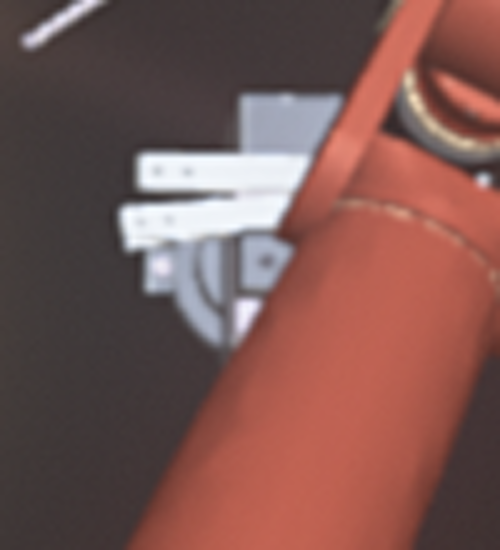

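```bash
python3 -c "
from h import *
z=177+10
for q in ((137,154),(137,189)): print('held',onz('top',crop2(q,280,130,5),z))
for q in ((119,207),(124,250)): print('stack',onz('top',crop2(q,280,130,5),114))
q=(512/4+230,342/4+160);print('pad',onz('side',q,z))
q=(486/4+230,410/4+160);print('pad2',onz('side',q,114))"
```

```text
held [623.7952 -93.1543 187.    ]
held [602.9977 -93.1725 187.    ]
stack [610.6435 -89.8744 114.    ]
stack [583.8999 -92.9673 114.    ]
pad [ 614.6807 -282.6718  187.    ]
pad2 [ 618.9105 -277.7807  114.    ]
```

move_arm([
  [0.003,0.002,0.015,-0.004,-0.002,-0.004,0.01],
  [0.003,0.002,0.03,-0.004,-0.002,-0.004,0.01],
  [0.003,0.002,0.043,-0.004,-0.002,-0.004,0.01],
  [0.003,0.002,0.048,-0.004,-0.002,-0.004,0.01],
  [0.003,0.002,0.048,-0.004,-0.002,-0.004,0.01],
])

```text
t: 24.97
ee_pos: [613.8, -237.9, 127.2]
ee_rot: [[-0.004, 1.0, -0.003], [1.0, 0.004, 0.004], [0.004, -0.003, -1.0]]
force: [-0.4, 0.3, -1.7]
opening: 17.4
```

```bash
python3 -c "
from rk import *
vise(1,118,x=615,y=-243)"
```

```text
[ 613.7943 -237.9262  127.1964] [-0.3634  0.2674 -1.6664] 17.366072647454526
v [ 615 -243  118] [-0.005, 0.001, 0.009, -0.003, -0.004, 0.004]
```

move_arm([
  [-0.005,0.001,0.003,-0.003,-0.004,0.004,0.01],
  [-0.005,0.001,0.006,-0.003,-0.004,0.004,0.01],
  [-0.005,0.001,0.009,-0.003,-0.004,0.004,0.01],
  [-0.005,0.001,0.009,-0.003,-0.004,0.004,0.01],
])

```text
t: 25.3
ee_pos: [614.7, -243.0, 117.9]
ee_rot: [[0.0, 1.0, -0.001], [1.0, -0.0, -0.0], [-0.0, -0.001, -1.0]]
force: [0.1, 0.2, -1.5]
opening: 17.4
```

```bash
python3 -c "
from rk import *
vise(1,118,x=615,y=-243)"
```

```text
[ 614.6842 -242.9914  117.8976] [ 0.1034  0.2363 -1.5148] 17.44279058820891
v [ 615 -243  118] [-0.0, 0.0, -0.0, -0.001, 0.0, -0.0]
```

move_arm([
  [0,0,0.002,0,0,0,0.01],
  [0,0,0.002,0,0,0,0.034],
  [0,0,0.002,0,0,0,0.034],
  [0,0,0.002,0,0,0,0.034],
  [0,0,-0.01,0,0,0,0.034],
])

```text
t: 25.72
ee_pos: [613.2, -242.2, 125.6]
ee_rot: [[0.0, 1.0, -0.005], [1.0, -0.0, 0.002], [0.002, -0.005, -1.0]]
force: [-0.1, 0.2, -0.7]
opening: 34.1
```

move_arm([
  [0,0,-0.03,0,0,0,0.034],
  [0,0,-0.06,0,0,0,0.034],
  [0.03,0,-0.07,0,0,0,0.034],
  [0.07,0,-0.07,0,0,0,0.034],
  [0.11,0,-0.07,0,0,0,0.034],
])

```text
t: 26.13
ee_pos: [614.7, -132.4, 199.5]
ee_rot: [[0.003, 1.0, 0.0], [1.0, -0.003, 0.001], [0.001, 0.0, -1.0]]
force: [0.5, -0.3, -0.4]
opening: 34.2
```

```bash
python3 rk.py 4 above; python3 -c "
from h import *
save('side',230,160,170,130,4,'pics/i7.png')"
```

```text
[ 614.7 -132.4  199.5] [ 0.5 -0.3 -0.4] 34.2
above [476.  174.4 130. ] [0.306, -0.139, 0.07, -0.0, -0.001, 0.167]
```

View pics/i7.png

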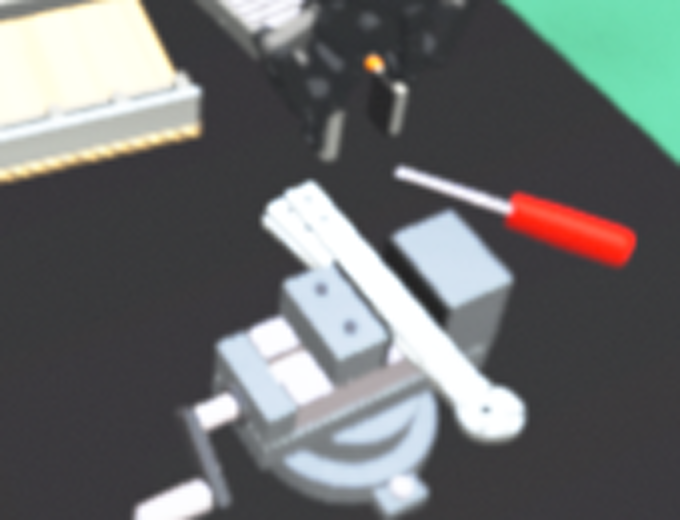

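Third arm rests well (pad at crop (487,409), in line). Now the fourth; its tail is skewed by ~1.5°, which the grip absorbs.

move_arm([
  [0.306,-0.139,0,0,0,0.167,0.034],
  [0.306,-0.139,0,0,0,0.167,0.034],
  [0.306,-0.139,0,0,0,0.167,0.034],
  [0.306,-0.139,0.02,0,0,0.167,0.034],
  [0.306,-0.139,0.04,0,0,0.167,0.034],
])

```text
t: 26.6
ee_pos: [529.4, 58.6, 189.2]
ee_rot: [[0.163, 0.987, 0.002], [0.987, -0.163, 0.007], [0.007, 0.001, -1.0]]
force: [1.1, 0.5, -0.3]
opening: 33.9
```

```bash
sed -i 's/4:74.3/4:74.0/' rk.py; python3 rk.py 4 above
```

```text
[529.4  58.6 189.2] [ 1.1  0.5 -0.3] 33.9
above [476.3 174.3 130. ] [0.105, -0.071, 0.06, 0.001, -0.007, 0.006]
```

move_arm([
  [0.035,-0.024,0.02,0,-0.007,0.006,0.034],
  [0.07,-0.048,0.04,0,-0.007,0.006,0.034],
  [0.105,-0.071,0.06,0,-0.007,0.006,0.034],
  [0.105,-0.071,0.09,0,-0.007,0.006,0.034],
  [0.105,-0.071,0.11,0,-0.007,0.006,0.034],
])

```text
t: 27.02
ee_pos: [474.4, 177.1, 78.3]
ee_rot: [[0.164, 0.986, -0.0], [0.986, -0.164, 0.0], [0.0, -0.0, -1.0]]
force: [-0.1, -0.3, -0.6]
opening: 34.1
```

```bash
python3 rk.py 4 down; python3 -c "
from h import *
save('side',185,120,110,90,6,'pics/j1.png')"
```

```text
[474.4 177.1  78.3] [-0.1 -0.3 -0.6] 34.1
down [476.3 174.3  25. ] [-0.002, 0.002, 0.053, -0.0, -0.0, 0.005]
```

View pics/j1.png

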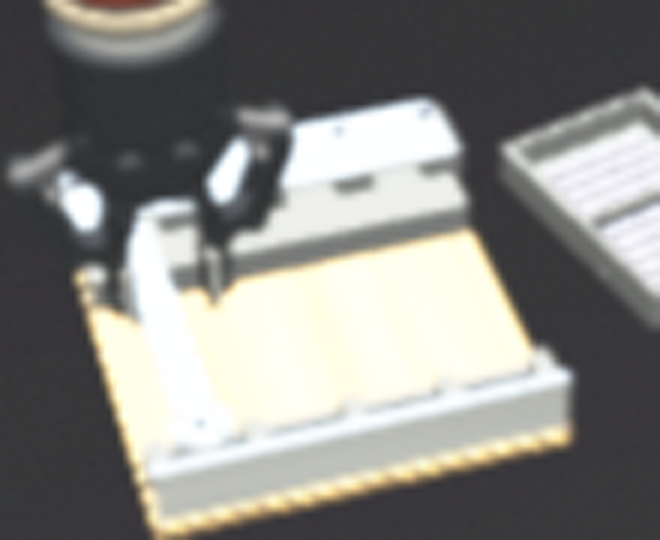

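move_arm([
  [-0.002,0.002,0,0,0,0.005,0.034],
  [-0.002,0.002,0,0,0,0.005,0.034],
  [-0.002,0.002,0.02,0,0,0.005,0.034],
  [-0.002,0.002,0.035,0,0,0.005,0.034],
  [-0.002,0.002,0.037,0,0,0.005,0.034],
])

```text
t: 27.48
ee_pos: [473.8, 172.1, 37.2]
ee_rot: [[0.172, 0.985, -0.008], [0.985, -0.172, -0.002], [-0.003, -0.007, -1.0]]
force: [-0.7, -0.5, -1.1]
opening: 34.1
```

```bash
python3 rk.py 4 down
```

```text
[473.8 172.1  37.2] [-0.7 -0.5 -1.1] 34.1
down [476.3 174.3  25. ] [0.003, 0.002, 0.012, -0.007, 0.003, -0.003]
```

move_arm([
  [0.003,0.002,0.006,-0.007,0.003,-0.003,0.034],
  [0.003,0.002,0.012,-0.007,0.003,-0.003,0.034],
  [0.003,0.002,0.012,-0.007,0.003,-0.003,0.034],
  [0.003,0.002,0.012,-0.007,0.003,-0.003,0.01],
  [0.003,0.002,0.012,-0.007,0.003,-0.003,0.01],
])

```text
t: 27.9
ee_pos: [477.0, 174.7, 26.3]
ee_rot: [[0.169, 0.986, 0.001], [0.986, -0.169, -0.0], [0.0, 0.001, -1.0]]
force: [1.0, 0.8, -0.7]
opening: 17.5
```

move_arm([
  [0,0,0,0,0,0,0.01],
  [0,0,0,0,0,0,0.01],
])

```text
t: 28.07
ee_pos: [477.4, 174.8, 26.8]
ee_rot: [[0.169, 0.986, 0.002], [0.986, -0.169, 0.0], [0.001, 0.002, -1.0]]
force: [1.5, -0.1, -0.7]
opening: 17.8
```

```bash
python3 rk.py 4 tilt; python3 -c "
from h import *
save('side',185,120,110,90,6,'pics/j2.png')"
```

```text
[477.4 174.8  26.8] [ 1.5 -0.1 -0.7] 17.8
tilt [476.3 174.3  36.2] [-0.001, -0.001, -0.009, 0.002, -0.051, 0.0]
tilt [476.4 174.9  45.2] [-0.0, -0.001, -0.018, 0.002, -0.111, 0.0]
tilt [476.6 175.8  53.3] [0.001, -0.001, -0.027, 0.002, -0.166, 0.0]
```

View pics/j2.png

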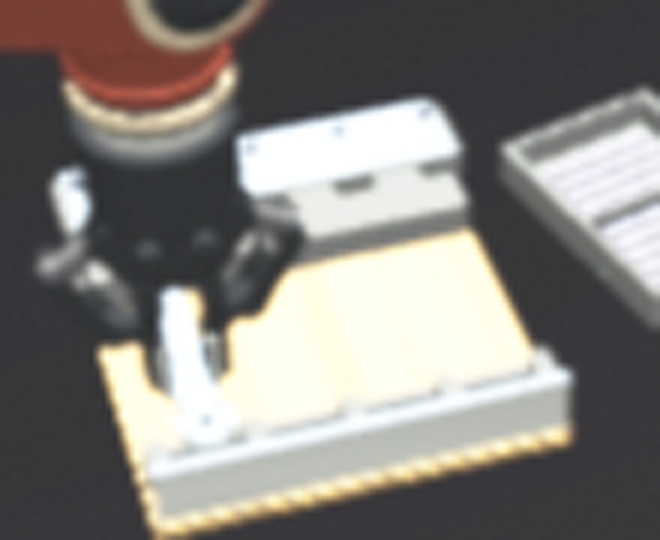

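move_arm([
  [0,0,-0.009,0,-0.05,0,0.01],
  [0,0,-0.018,0,-0.11,0,0.01],
  [0,0,-0.027,0,-0.165,0,0.01],
  [0,0,-0.027,0,-0.165,0,0.01],
  [0,0,-0.027,0,-0.165,0,0.01],
])

```text
t: 28.53
ee_pos: [477.4, 175.4, 53.6]
ee_rot: [[0.166, 0.986, -0.025], [0.973, -0.167, -0.16], [-0.162, 0.002, -0.987]]
force: [-1.2, -0.7, -1.4]
opening: 17.8
```

```bash
python3 rk.py 4 draw; python3 -c "
from h import *
save('side',185,120,110,90,6,'pics/j3.png')"
```

```text
[477.4 175.4  53.6] [-1.2 -0.7 -1.4] 17.8
[-0.0691, -0.0001, 0.0114]
```

View pics/j3.png

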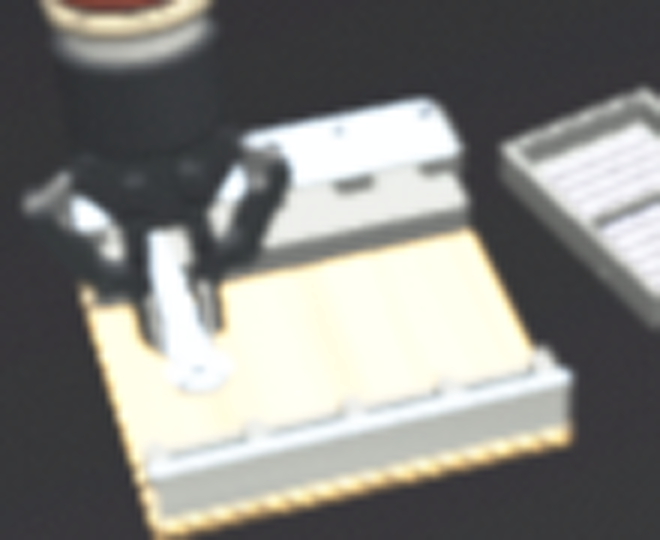

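move_arm([
  [-0.02,0,0.001,0,0,0,0.01],
  [-0.04,0,0.002,0,0,0,0.01],
  [-0.06,0,0.003,0,0,0,0.01],
  [-0.075,0,0.003,0,0,0,0.01],
  [-0.075,0,-0.007,0,0.05,0,0.01],
])

```text
t: 29.0
ee_pos: [461.9, 101.4, 69.4]
ee_rot: [[0.168, 0.985, -0.023], [0.979, -0.17, -0.111], [-0.114, -0.004, -0.994]]
force: [0.2, -0.5, -0.8]
opening: 17.8
```

move_arm([
  [-0.02,0,-0.03,0,0.1,0,0.01],
  [-0.02,0,-0.07,0,0.12,0,0.01],
  [-0.02,0,-0.1,0,0.12,0,0.01],
  [-0.02,0,-0.13,0,0.12,0,0.01],
  [-0.02,0,-0.13,0,0.12,0,0.01],
])

```text
t: 29.42
ee_pos: [465.0, 96.0, 207.8]
ee_rot: [[0.171, 0.985, 0.009], [0.985, -0.171, 0.008], [0.01, 0.008, -1.0]]
force: [0.6, -1.0, 0.2]
opening: 17.3
```

```bash
python3 -c "
from rk import *
vise(1,195,x=615,y=-243)
save('side',185,120,110,90,6,'pics/j4.png')"
```

```text
[464.9626  95.9882 207.7716] [ 0.5969 -1.0009  0.2431] 17.262878347423886
v [ 615 -243  195] [-0.308, 0.206, 0.011, 0.008, -0.009, -0.172]
```

View pics/j4.png

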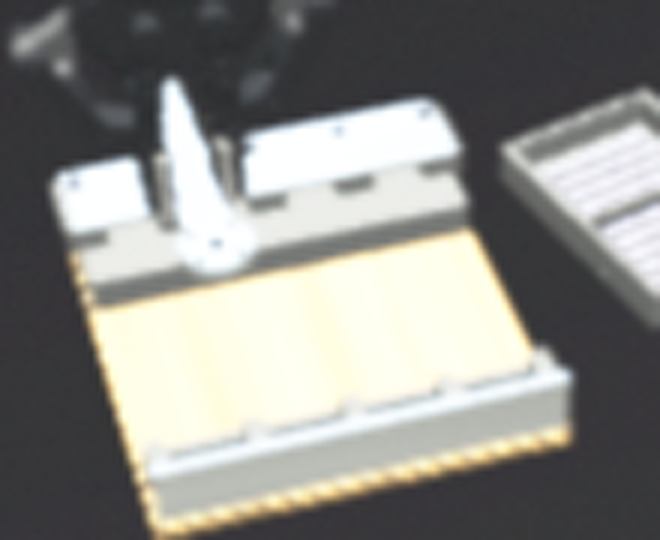

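move_arm([
  [-0.308,0.206,0,0.008,-0.009,-0.172,0.01],
  [-0.308,0.206,0,0.008,-0.009,-0.172,0.01],
  [-0.308,0.206,0,0.008,-0.009,-0.172,0.01],
  [-0.308,0.206,0,0.008,-0.009,-0.172,0.01],
  [-0.308,0.206,0,0.008,-0.009,-0.172,0.01],
])

```text
t: 29.88
ee_pos: [544.7, -91.9, 199.2]
ee_rot: [[-0.001, 1.0, -0.007], [1.0, 0.001, 0.001], [0.001, -0.007, -1.0]]
force: [0.9, -0.1, 0.2]
opening: 17.5
```

```bash
python3 -c "
from rk import *
vise(1,185,x=615,y=-243)"
```

```text
[544.7238 -91.8988 199.2213] [ 0.8707 -0.0563  0.1624] 17.518806686481845
v [ 615 -243  185] [-0.151, 0.07, 0.014, -0.007, -0.001, 0.001]
```

move_arm([
  [-0.038,0.018,0.005,-0.007,0,0,0.01],
  [-0.076,0.036,0.01,-0.007,0,0,0.01],
  [-0.114,0.053,0.014,-0.007,0,0,0.01],
  [-0.151,0.07,0.014,-0.007,0,0,0.01],
  [-0.151,0.07,0.014,-0.007,0,0,0.01],
])

```text
t: 30.3
ee_pos: [614.4, -248.7, 180.1]
ee_rot: [[0.005, 1.0, -0.003], [1.0, -0.005, 0.001], [0.001, -0.003, -1.0]]
force: [0.2, 0.7, -1.3]
opening: 17.8
```

```bash
python3 -c "
from rk import *
vise(1,130,x=615,y=-243)
save('side',230,160,170,130,4,'pics/j5.png')
save('top',280,130,100,110,5,'pics/j6.png')"
```

```text
[ 614.3701 -248.7068  180.1345] [ 0.1601  0.6878 -1.2651] 17.79842532978413
v [ 615 -243  130] [0.006, 0.001, 0.05, -0.003, -0.001, -0.005]
```

View pics/j5.png

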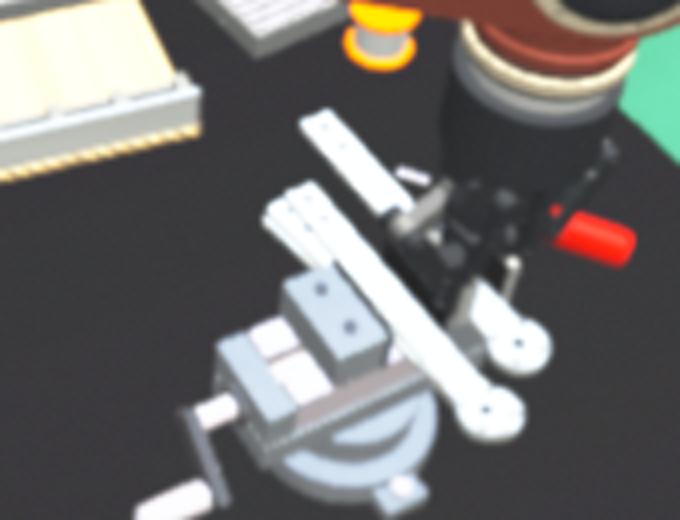

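View pics/j6.png

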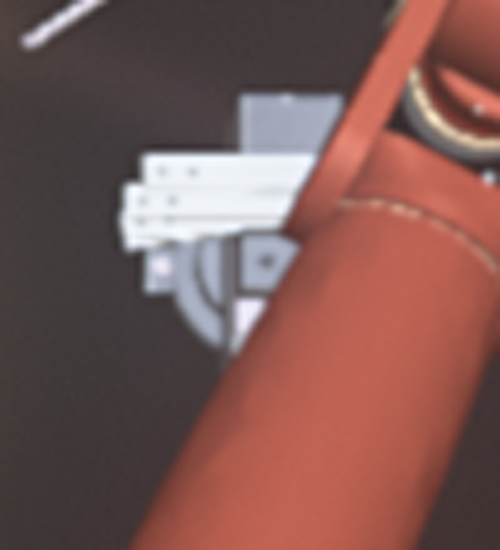

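```bash
python3 -c "
from h import *
z=180+10
for q in ((142,154),(142,189)): print('held',onz('top',crop2(q,280,130,5),z))
for q in ((123,184),(124,218)): print('third',onz('top',crop2(q,280,130,5),120))
q=(520/4+230,344/4+160);print('pad4',onz('side',q,z))
q=(487/4+230,409/4+160);print('pad3',onz('side',q,120))"
```

```text
held [623.0156 -95.7134 190.    ]
held [602.269  -95.7228 190.    ]
third [623.5257 -91.6864 120.    ]
third [602.3398 -92.3353 120.    ]
pad4 [ 615.623  -286.9851  190.    ]
pad3 [ 616.4017 -280.0975  120.    ]
```

move_arm([
  [0.005,0.001,0.015,-0.003,0,-0.005,0.01],
  [0.005,0.001,0.03,-0.003,0,-0.005,0.01],
  [0.005,0.001,0.042,-0.003,0,-0.005,0.01],
  [0.005,0.001,0.046,-0.003,0,-0.005,0.01],
  [0.005,0.001,0.046,-0.003,0,-0.005,0.01],
])

```text
t: 30.82
ee_pos: [612.8, -237.3, 132.5]
ee_rot: [[-0.004, 1.0, -0.005], [1.0, 0.004, 0.006], [0.006, -0.005, -1.0]]
force: [-1.0, -0.7, -0.4]
opening: 17.7
```

```bash
python3 -c "
from rk import *
vise(1,122.5,x=614.5,y=-242.5)"
```

```text
[ 612.7542 -237.3138  132.5352] [-0.9883 -0.6977 -0.4243] 17.65327585817111
v [ 614.5 -242.5  122.5] [-0.005, 0.002, 0.01, -0.005, -0.006, 0.004]
```

move_arm([
  [-0.005,0.002,0.003,-0.005,-0.006,0.004,0.01],
  [-0.005,0.002,0.006,-0.005,-0.006,0.004,0.01],
  [-0.005,0.002,0.009,-0.005,-0.006,0.004,0.01],
  [-0.005,0.002,0.01,-0.005,-0.006,0.004,0.01],
  [-0.005,0.002,0.01,-0.005,-0.006,0.004,0.01],
])

```text
t: 31.23
ee_pos: [614.7, -242.3, 122.5]
ee_rot: [[0.0, 1.0, 0.0], [1.0, -0.0, 0.0], [0.0, 0.0, -1.0]]
force: [0.4, -0.3, -0.9]
opening: 17.7
```

move_arm([
  [0,0,0,0,0,0,0.034],
  [0,0,0,0,0,0,0.034],
  [0,0,0,0,0,0,0.034],
  [0,0,-0.02,0,0,0,0.034],
  [0,0,-0.05,0,0,0,0.034],
])

```text
t: 31.65
ee_pos: [612.4, -241.1, 168.7]
ee_rot: [[0.0, 1.0, -0.007], [1.0, -0.0, 0.004], [0.004, -0.007, -1.0]]
force: [-0.4, 0.0, 0.2]
opening: 34.2
```

move_arm([
  [0.01,-0.03,-0.03,0,0,0,0.05],
  [0.02,-0.07,-0.03,0,0,0,0.05],
  [0.02,-0.11,-0.03,0,0,0,0.05],
  [0.02,-0.15,-0.03,0,0,0,0.05],
  [0.02,-0.16,-0.03,0,0,0,0.05],
])

```text
t: 32.07
ee_pos: [448.6, -220.4, 199.3]
ee_rot: [[0.002, 1.0, -0.009], [1.0, -0.001, 0.004], [0.004, -0.009, -1.0]]
force: [-0.1, -1.4, -1.3]
opening: 50.1
```

```bash
python3 -c "
from h import *
t=np.radians(20);c,s=np.cos(t),np.sin(t)
print(rel([445,-222,160],[[c,0,s],[0,-1,0],[s,0,-c]]))
save('side',230,160,170,130,4,'pics/j7.png')
save('top',280,130,100,110,5,'pics/j8.png')"
```

```text
(array([-0.0018, -0.0032,  0.0393]), array([-0.2839,  0.2775,  1.5503]))
```

View pics/j7.png

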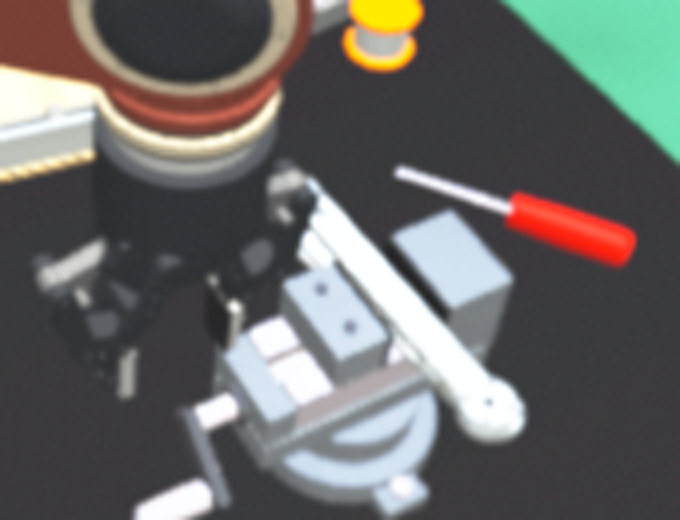

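View pics/j8.png

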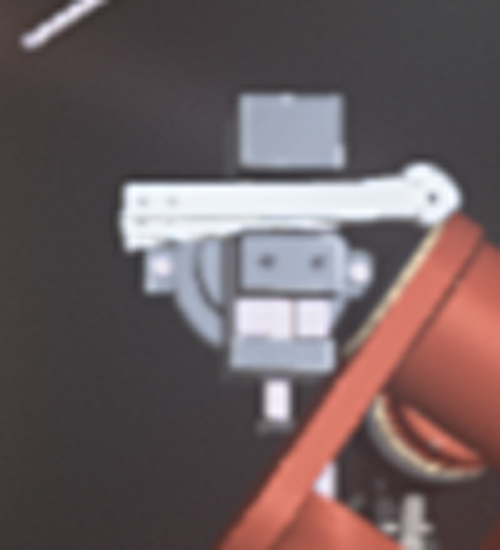

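move_arm([
  [0,0,0,0,0,1.55,0.05],
  [0,0,0,0,0,1.55,0.05],
  [0,0,0,0,0,1.55,0.05],
  [0,0,0,0,0,1.55,0.05],
  [0,0,0,0,0,1.55,0.05],
])

```text
t: 32.58
ee_pos: [453.1, -221.6, 200.9]
ee_rot: [[0.59, 0.807, -0.005], [0.807, -0.59, 0.004], [0.0, -0.006, -1.0]]
force: [-0.5, 0.1, 0.7]
opening: 49.8
```

move_arm([
  [0,0,0,0,0,1.0,0.05],
  [0,0,0,0,0,1.0,0.05],
  [0,0,0,0,0,1.0,0.05],
  [0,0,0,0,0,1.0,0.05],
  [0,0,0,0,0,1.0,0.05],
])

```text
t: 33.0
ee_pos: [454.8, -221.9, 201.5]
ee_rot: [[0.951, 0.31, -0.004], [0.31, -0.951, 0.004], [-0.002, -0.005, -1.0]]
force: [-0.5, -0.3, 0.4]
opening: 50.0
```

```bash
python3 -c "
from h import *
t=np.radians(20);c,s=np.cos(t),np.sin(t)
print(rel([445,-222,150],[[c,0,s],[0,-1,0],[s,0,-c]]))"
```

```text
(array([-0.0092, -0.0027,  0.0515]), array([-0.059 ,  0.3493,  0.3109]))
```

move_arm([
  [-0.009,-0.003,0.01,-0.02,0.1,0.1,0.05],
  [-0.009,-0.003,0.02,-0.04,0.2,0.2,0.05],
  [-0.009,-0.003,0.05,-0.06,0.35,0.31,0.05],
  [-0.009,-0.003,0.05,-0.06,0.35,0.31,0.05],
  [-0.009,-0.003,0.05,-0.06,0.35,0.31,0.05],
])

```text
t: 33.42
ee_pos: [443.2, -220.5, 148.1]
ee_rot: [[0.94, -0.002, 0.34], [-0.003, -1.0, 0.002], [0.34, -0.003, -0.94]]
force: [-1.2, -0.2, -0.9]
opening: 50.1
```

```bash
python3 -c "
from h import *
t=np.radians(20);c,s=np.cos(t),np.sin(t)
print(rel([450,-222,90],[[c,0,s],[0,-1,0],[s,0,-c]]))
print(rel([459,-222,43],[[c,0,s],[0,-1,0],[s,0,-c]]))"
```

```text
(array([-0.0133,  0.0017,  0.0569]), array([-0.0024,  0.0018, -0.0027]))
(array([-0.0209,  0.0018,  0.1042]), array([-0.0024,  0.0018, -0.0027]))
```

move_arm([
  [-0.007,0.0018,0.03,0,0,0,0.05],
  [-0.014,0.0018,0.06,0,0,0,0.05],
  [-0.018,0.0018,0.085,0,0,0,0.05],
  [-0.021,0.0018,0.104,0,0,0,0.05],
  [-0.021,0.0018,0.104,0,0,0,0.05],
])

```text
t: 33.83
ee_pos: [458.7, -220.7, 40.1]
ee_rot: [[0.942, 0.001, 0.335], [-0.001, -1.0, 0.007], [0.335, -0.007, -0.942]]
force: [-0.7, 1.3, -0.7]
opening: 50.1
```

```bash
python3 -c "
from h import *
t=np.radians(20);c,s=np.cos(t),np.sin(t)
print(get_obs()['force'],rel([459.5,-222,42],[[c,0,s],[0,-1,0],[s,0,-c]]))
save('side',230,180,140,110,5,'pics/k1.png')"
```

```text
[-0.6592  1.3471 -0.7271] (array([ 0.0015,  0.0013, -0.0016]), array([-0.0069,  0.0076, -0.0013]))
```

View pics/k1.png

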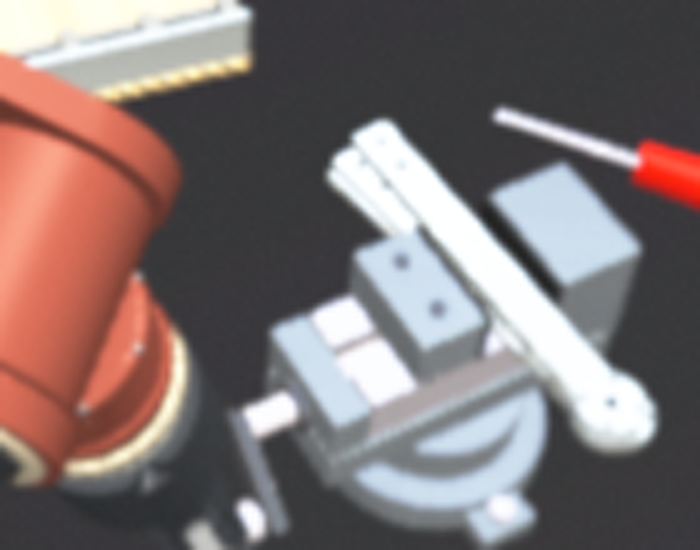

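move_arm([
  [0.0015,0.0013,-0.002,-0.007,0.008,0,0.03],
  [0.0015,0.0013,-0.002,-0.007,0.008,0,0.01],
  [0.0015,0.0013,-0.002,-0.007,0.008,0,0.01],
  [0.0015,0.0013,-0.002,-0.007,0.008,0,0.01],
  [0.0015,0.0013,-0.002,-0.007,0.008,0,0.01],
], squeeze=30)

```text
t: 34.3
ee_pos: [462.0, -223.2, 47.4]
ee_rot: [[0.937, -0.002, 0.349], [-0.001, -1.0, -0.003], [0.349, 0.002, -0.937]]
force: [2.6, 5.5, 4.2]
opening: 17.0
```

```bash
sed -i 's/x=461/x=460/' crank.py; python3 crank.py 5 30
```

```text
t 34.3 a 125.5 r 38.3 F [2.6 5.5 4.2] op 17.0 x 462.0
[-0.007, -0.015, 0.013, 0.0, -0.01, -0.0]
[-0.008, -0.035, 0.016, 0.0, -0.01, -0.0]
[-0.006, -0.054, 0.009, 0.0, -0.01, -0.0]
[0.0, -0.068, -0.006, 0.0, -0.01, -0.0]
[0.007, -0.071, -0.025, 0.0, -0.01, -0.0]
```

```bash
sed -i 's/x=460/x=461/;s/zc=69.6/zc=73/' crank.py; python3 crank.py 5 30
```

```text
t 34.3 a 129.4 r 40.4 F [2.6 5.5 4.2] op 17.0 x 462.0
[-0.005, -0.017, 0.011, 0.0, -0.01, -0.0]
[-0.006, -0.038, 0.012, 0.0, -0.01, -0.0]
[-0.003, -0.057, 0.004, 0.0, -0.01, -0.0]
[0.003, -0.069, -0.011, 0.0, -0.01, -0.0]
[0.01, -0.071, -0.031, 0.0, -0.01, -0.0]
```

move_arm([
  [-0.005,-0.017,0.011,0,-0.01,0,0.01],
  [-0.006,-0.038,0.012,0,-0.01,0,0.01],
  [-0.003,-0.057,0.004,0,-0.01,0,0.01],
  [0.003,-0.069,-0.011,0,-0.01,0,0.01],
  [0.01,-0.071,-0.031,0,-0.01,0,0.01],
])

```text
t: 34.72
ee_pos: [462.0, -151.7, 80.8]
ee_rot: [[0.939, -0.003, 0.344], [-0.001, -1.0, -0.005], [0.344, 0.005, -0.939]]
force: [10.2, -12.0, -9.2]
opening: 16.5
```

```bash
python3 crank.py 5 30
```

```text
t 34.72 a -79.1 r 41.0 F [ 10.2 -12.   -9.2] op 16.5 x 462.0
[0.005, 0.01, -0.018, 0.01, -0.0, -0.0]
[0.009, 0.027, -0.028, 0.01, -0.0, -0.0]
[0.01, 0.048, -0.03, 0.01, -0.0, -0.0]
[0.007, 0.067, -0.021, 0.01, -0.0, -0.0]
[0.001, 0.078, -0.005, 0.01, -0.0, -0.0]
```

move_arm([
  [0.006,0.01,-0.018,0,0,0,0.01],
  [0.01,0.027,-0.028,0,0,0,0.01],
  [0.011,0.048,-0.03,0,0,0,0.01],
  [0.008,0.067,-0.021,0,0,0,0.01],
  [0.002,0.078,-0.005,0,0,0,0.01],
])

```text
t: 35.13
ee_pos: [461.2, -229.7, 87.1]
ee_rot: [[0.94, -0.001, 0.342], [-0.0, -1.0, -0.003], [0.342, 0.002, -0.94]]
force: [-0.3, 13.0, -0.5]
opening: 16.5
```

```bash
python3 crank.py 5 30;  python3 -c "
from h import *
save('side',230,180,140,110,5,'pics/k2.png')"
```

```text
t 35.13 a 69.5 r 40.2 F [-0.3 13.  -0.5] op 16.5 x 461.2
[-0.007, 0.002, 0.019, 0.0, -0.0, -0.0]
[-0.014, -0.007, 0.037, 0.0, -0.0, -0.0]
[-0.018, -0.024, 0.048, 0.0, -0.0, -0.0]
[-0.019, -0.044, 0.05, 0.0, -0.0, -0.0]
[-0.016, -0.063, 0.042, 0.0, -0.0, -0.0]
```

View pics/k2.png

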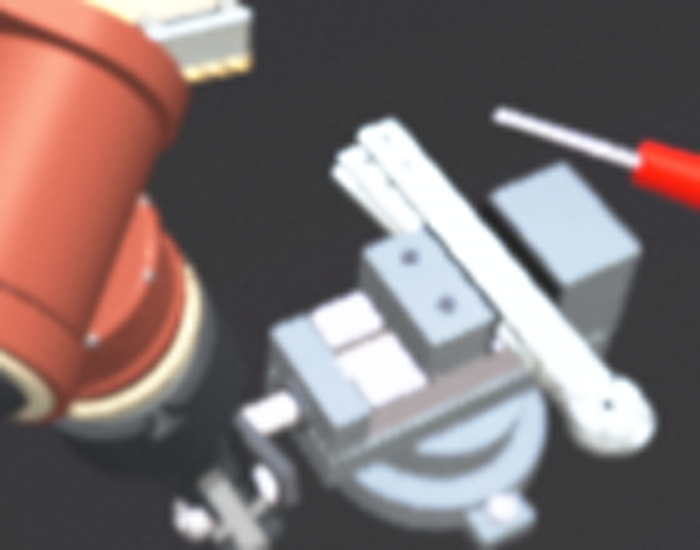

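Working; crank at about -1010, jaw advancing.

move_arm([
  [-0.007,0.002,0.019,0,0,0,0.01],
  [-0.014,-0.007,0.037,0,0,0,0.01],
  [-0.018,-0.024,0.046,0,0,0,0.01],
  [-0.019,-0.044,0.048,0,0,0,0.01],
  [-0.016,-0.063,0.041,0,0,0,0.01],
])

```text
t: 35.6
ee_pos: [461.7, -168.2, 40.2]
ee_rot: [[0.938, -0.007, 0.348], [-0.005, -1.0, -0.008], [0.348, 0.005, -0.938]]
force: [3.4, -7.1, 1.8]
opening: 16.7
```

```bash
python3 crank.py 5 30
```

```text
t 35.6 a -144.1 r 40.5 F [ 3.4 -7.1  1.8] op 16.7 x 461.7
[0.005, -0.013, -0.016, 0.01, -0.01, -0.0]
[0.012, -0.016, -0.035, 0.01, -0.01, -0.0]
[0.019, -0.008, -0.053, 0.01, -0.01, -0.0]
[0.023, 0.008, -0.065, 0.01, -0.01, -0.0]
[0.025, 0.028, -0.068, 0.01, -0.01, -0.0]
```

Crank at -864.

move_arm([
  [0.005,-0.013,-0.016,0,0,0,0.01],
  [0.012,-0.016,-0.035,0,0,0,0.01],
  [0.019,-0.008,-0.053,0,0,0,0.01],
  [0.023,0.008,-0.065,0,0,0,0.01],
  [0.025,0.028,-0.068,0,0,0,0.01],
])

```text
t: 36.02
ee_pos: [461.4, -195.0, 113.8]
ee_rot: [[0.937, -0.005, 0.349], [-0.002, -1.0, -0.007], [0.349, 0.006, -0.937]]
force: [9.4, 4.8, -17.0]
opening: 16.4
```

```bash
python3 crank.py 5 30;  python3 -c "
from h import *
save('side',230,180,140,110,5,'pics/k3.png')"
```

```text
t 36.02 a 4.2 r 40.9 F [  9.4   4.8 -17. ] op 16.4 x 461.4
[-0.003, 0.019, 0.007, 0.01, -0.01, -0.0]
[-0.008, 0.033, 0.022, 0.01, -0.01, -0.0]
[-0.016, 0.037, 0.041, 0.01, -0.01, -0.0]
[-0.022, 0.03, 0.059, 0.01, -0.01, -0.0]
[-0.027, 0.014, 0.072, 0.01, -0.01, -0.0]
```

View pics/k3.png

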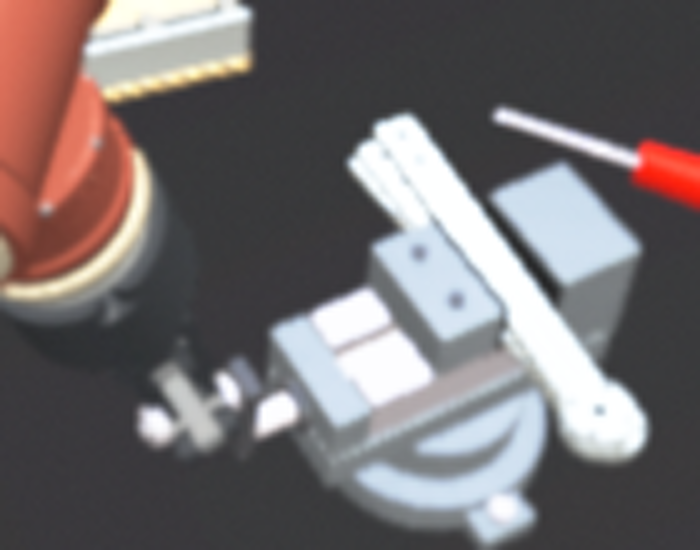

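move_arm([
  [-0.003,0.019,0.007,0,0,0,0.01],
  [-0.008,0.033,0.022,0,0,0,0.01],
  [-0.016,0.037,0.04,0,0,0,0.01],
  [-0.022,0.03,0.058,0,0,0,0.01],
  [-0.027,0.014,0.07,0,0,0,0.01],
])

```text
t: 36.48
ee_pos: [461.3, -213.1, 39.0]
ee_rot: [[0.936, -0.009, 0.351], [-0.006, -1.0, -0.01], [0.351, 0.007, -0.936]]
force: [-3.3, 2.0, 11.8]
opening: 16.4
```

```bash
python3 crank.py 5 30;  python3 -c "
from h import *
save('side',230,180,140,110,5,'pics/k4.png')"
```

```text
t 36.48 a 148.2 r 40.0 F [-3.3  2.  11.8] op 16.4 x 461.3
[-0.002, -0.02, 0.005, 0.01, -0.01, -0.01]
[-0.001, -0.04, 0.001, 0.01, -0.01, -0.01]
[0.004, -0.055, -0.013, 0.01, -0.01, -0.01]
[0.011, -0.061, -0.031, 0.01, -0.01, -0.01]
[0.018, -0.056, -0.05, 0.01, -0.01, -0.01]
```

View pics/k4.png

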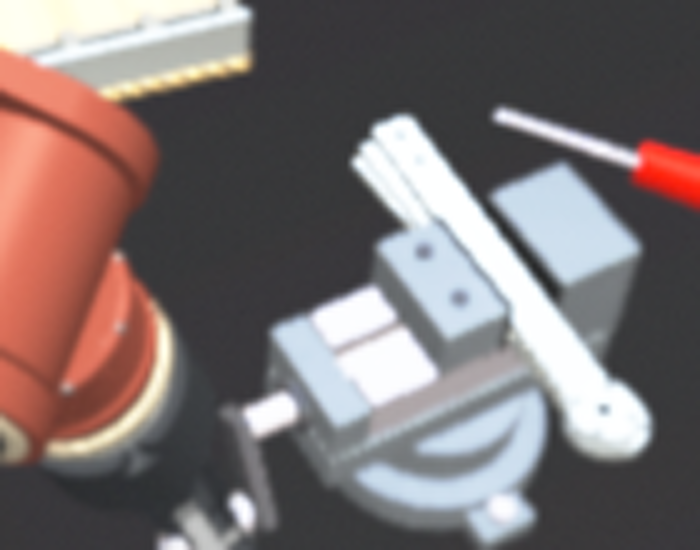

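move_arm([
  [-0.002,-0.02,0.005,0,0,0,0.01],
  [-0.001,-0.04,0.001,0,0,0,0.01],
  [0.004,-0.055,-0.013,0,0,0,0.01],
  [0.011,-0.061,-0.031,0,0,0,0.01],
  [0.018,-0.056,-0.05,0,0,0,0.01],
])

```text
t: 36.95
ee_pos: [461.6, -155.2, 92.3]
ee_rot: [[0.935, -0.008, 0.355], [-0.004, -1.0, -0.014], [0.355, 0.011, -0.935]]
force: [10.5, -19.6, -17.4]
opening: 16.4
```

```bash
python3 crank.py 5 25;  python3 -c "
from h import *
save('side',230,180,140,110,5,'pics/k5.png')"
```

```text
t 36.95 a -62.3 r 41.5 F [ 10.5 -19.6 -17.4] op 16.4 x 461.6
[0.004, 0.013, -0.012, 0.01, -0.01, -0.0]
[0.007, 0.028, -0.018, 0.01, -0.01, -0.0]
[0.007, 0.046, -0.018, 0.01, -0.01, -0.0]
[0.004, 0.061, -0.011, 0.01, -0.01, -0.0]
[-0.001, 0.072, 0.002, 0.01, -0.01, -0.0]
```

View pics/k5.png

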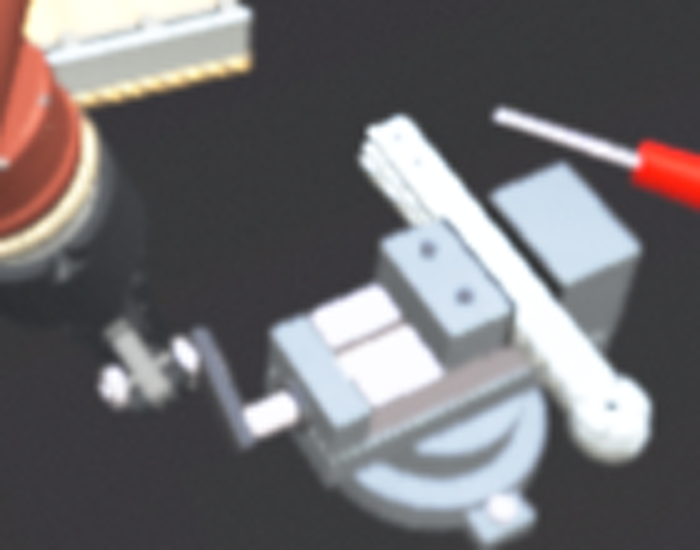

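Stack is straightening; crank ≈ -422 (gap ~21).

move_arm([
  [0.004,0.013,-0.012,0,0,0,0.01],
  [0.007,0.028,-0.018,0,0,0,0.01],
  [0.007,0.046,-0.018,0,0,0,0.01],
  [0.004,0.061,-0.011,0,0,0,0.01],
  [-0.001,0.072,0.002,0,0,0,0.01],
])

```text
t: 37.42
ee_pos: [460.3, -227.3, 93.5]
ee_rot: [[0.936, -0.007, 0.353], [-0.003, -1.0, -0.01], [0.353, 0.008, -0.936]]
force: [7.8, 17.2, -5.7]
opening: 16.6
```

```bash
python3 crank.py 5 25;  python3 -c "
from h import *
save('side',230,180,140,110,5,'pics/k6.png')"
```

```text
t 37.42 a 59.9 r 40.8 F [ 7.8 17.2 -5.7] op 16.6 x 460.3
[-0.005, 0.004, 0.016, 0.01, -0.01, -0.0]
[-0.011, 0.002, 0.032, 0.01, -0.01, -0.0]
[-0.017, -0.007, 0.046, 0.01, -0.01, -0.0]
[-0.02, -0.022, 0.054, 0.01, -0.01, -0.0]
[-0.021, -0.039, 0.056, 0.01, -0.01, -0.0]
```

View pics/k6.png

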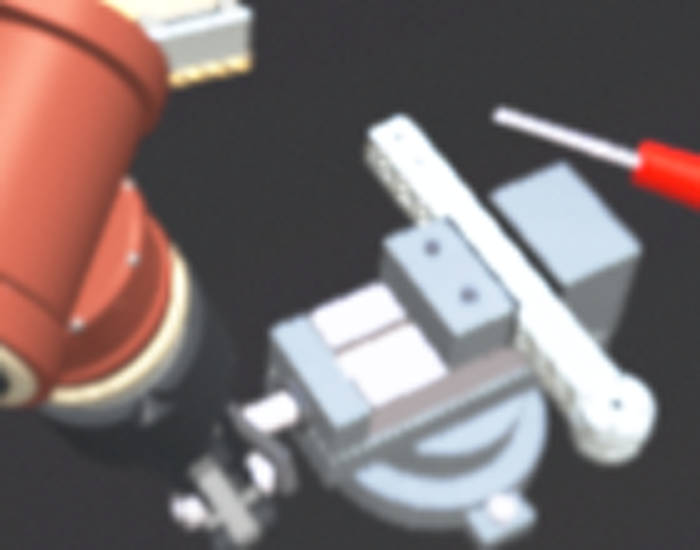

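move_arm([
  [-0.005,0.004,0.016,0,0,0,0.01],
  [-0.011,0.002,0.032,0,0,0,0.01],
  [-0.017,-0.007,0.046,0,0,0,0.01],
  [-0.02,-0.022,0.054,0,0,0,0.01],
  [-0.021,-0.039,0.055,0,0,0,0.01],
])

```text
t: 37.88
ee_pos: [460.9, -191.0, 33.5]
ee_rot: [[0.935, -0.009, 0.354], [-0.004, -1.0, -0.014], [0.354, 0.012, -0.935]]
force: [-4.2, -5.9, 4.7]
opening: 16.6
```

```bash
python3 crank.py 5 5;  python3 -c "
from h import *
save('side',230,180,140,110,5,'pics/k7.png')"
```

```text
t 37.88 a -178.6 r 39.5 F [-4.2 -5.9  4.7] op 16.6 x 460.9
[0.0, -0.003, 0.0, 0.01, -0.01, -0.0]
[0.0, -0.007, -0.0, 0.01, -0.01, -0.0]
[0.0, -0.01, -0.001, 0.01, -0.01, -0.0]
[0.001, -0.014, -0.002, 0.01, -0.01, -0.0]
[0.001, -0.017, -0.004, 0.01, -0.01, -0.0]
```

View pics/k7.png

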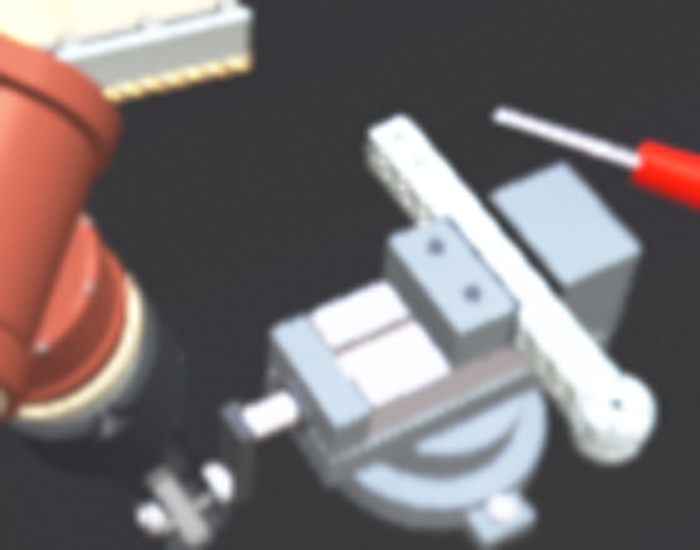

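move_arm([
  [0,0,0,0,0,0,0.05],
  [0,0,0,0,0,0,0.05],
  [0,0,0,0,0,0,0.05],
  [0,0,-0.03,0,0,0,0.05],
  [0,0,-0.07,0,0,0,0.05],
])

```text
t: 38.35
ee_pos: [433.6, -186.0, 95.1]
ee_rot: [[0.938, -0.008, 0.347], [-0.006, -1.0, -0.006], [0.347, 0.004, -0.938]]
force: [0.8, -1.1, 1.0]
opening: 49.8
```

move_arm([
  [-0.01,0,-0.04,0,0,0,0.05],
  [-0.01,-0.03,-0.08,0,0,0,0.05],
  [-0.01,-0.07,-0.12,0,-0.1,0,0.05],
  [-0.01,-0.11,-0.14,0,-0.2,0,0.05],
  [-0.01,-0.15,-0.14,0,-0.3,0,0.05],
])

```text
t: 38.77
ee_pos: [378.8, -56.7, 224.0]
ee_rot: [[0.998, -0.014, 0.061], [-0.013, -1.0, -0.011], [0.061, 0.01, -0.998]]
force: [1.0, 0.4, 0.4]
opening: 50.0
```

```bash
python3 -c "
from h import *
o=get_obs();print(o['t'],o['ee_pos'],o['force'])
save('side',230,160,170,130,4,'pics/l1.png')
save('top',280,130,100,110,5,'pics/l2.png')
cv2.imwrite('pics/l3.png',get_image('top')['pixels'][:,:,::-1])"
```

```text
38.7667 [378.7848 -56.7072 224.0199] [1.0031 0.447  0.3552]
```

View pics/l1.png

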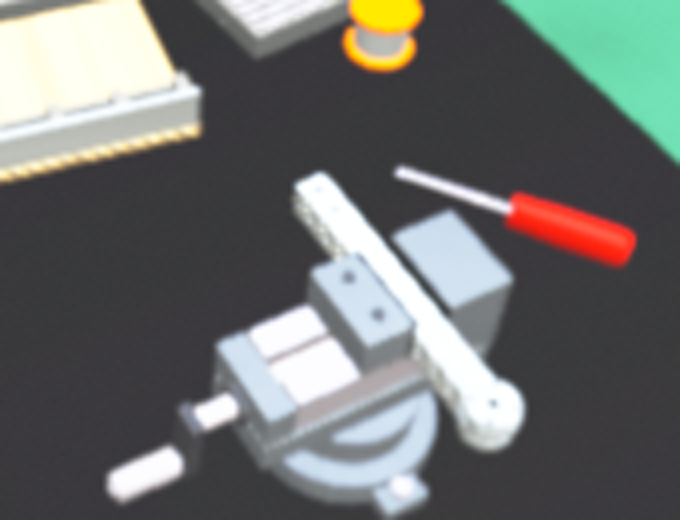

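View pics/l2.png

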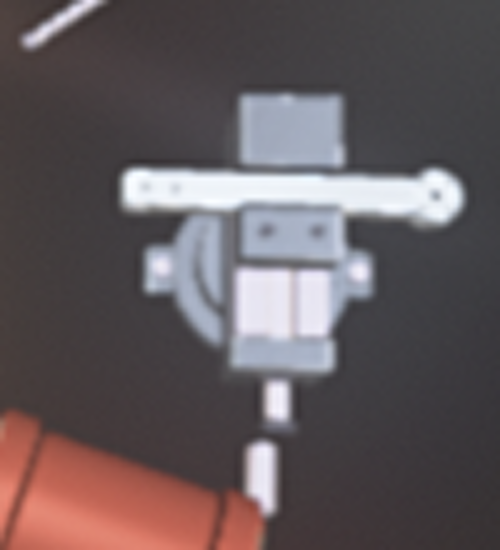

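View pics/l3.png

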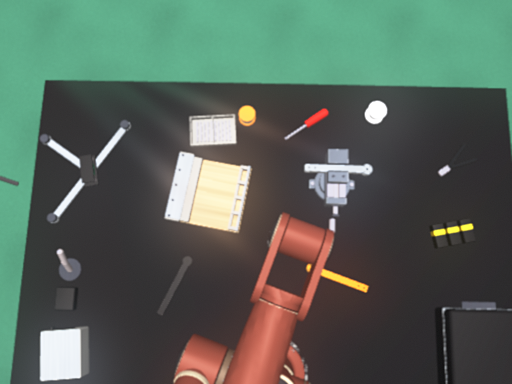

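```bash
python3 -c "
from h import *
for q in ((123,190),(436,196),(155,188)): print(onz('top',crop2(q,280,130,5),126))
for q in ((493,404),(308,186)): print('side',onz('side',(q[0]/4+230,q[1]/4+160),126))
ht=crop2((261,478),280,130,5);hs=(145/4+230,474/4+160);print('handle',tri(hs,ht))
"
```

```text
[618.2055 -91.1069 126.    ]
[ 618.3464 -279.6572  126.    ]
[ 619.8413 -110.3926  126.    ]
side [ 617.8699 -281.6469  126.    ]
side [ 615.3442 -101.0149  126.    ]
handle [ 455.8547 -186.7917   37.6168]
```

```bash
python3 -c "
from h import *
save('side',298,196,66,80,9,'pics/l4.png')"
```

```text
(no output)
```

View pics/l4.png

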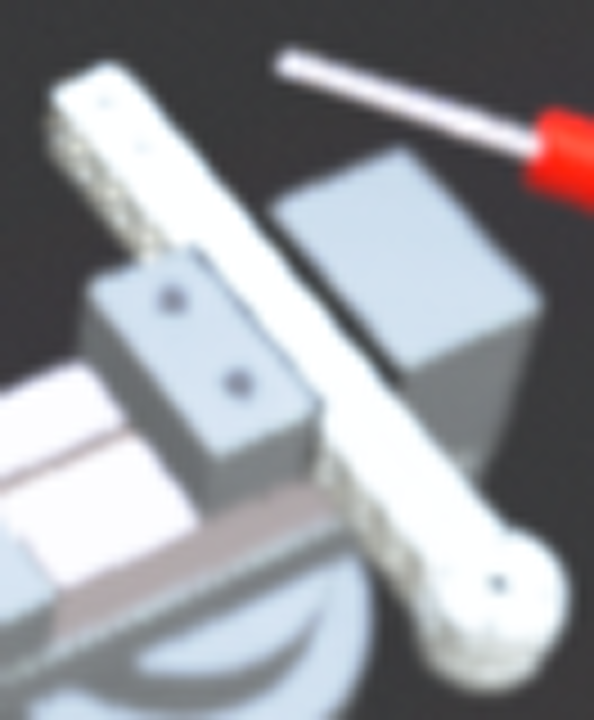

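```bash
python3 -c "
from rig import *
print(finish_job())"
```

```text
the job is handed in; nothing more can be done
None
```

I handed the job in at about 39 s. All four arms are stacked in the vise with their pads on the right, and the jaw is closed on them. `finish_job` gave no verdict.

**What I did**
- I wound the crank open about 3.2 turns, to a gap of about 36 mm.
- I took each arm out of the rack the same way: pad end tilted up over the lip, then drawn out from under the strip. I laid all four across the vise bed.
- I wound the crank shut to about -179°, a calculated gap of about 17 mm. That is half a turn past first touch, so I expect about 24 N on the stack.
- I then released the handle and moved the gripper clear.

**Last checks**
- **Alignment:** the top arm's tail and pad both measure x = 618 mm in the top view, so it is parallel to the jaws. The side view put the tail edge about 2.5 mm off that, within my measuring error.
- **Centring:** from the top view, the arm sits within about 4 mm of mid-jaw. In the close-up all four arms look flush at both ends.
- **Grip:** the stack stopped moving while the jaw advanced the last 2 mm, which is how I judged that it is gripped. I had no direct reading of the contact force.
- **Bystanders:** the spool, screwdriver and bit case look unmoved in the final top picture.

**What went wrong or disagreed**
- My first attempt to lower the second arm put a fingertip on the first one (about 21 N upward). That turned it by about 0.12 rad, and the jaw straightened the stack as it closed.
- After that I released the second, third and fourth arms from slightly above the stack.
- The stack measures about 4 mm short of the fixed jaw's top edge. I take this to be the dark facing on that jaw, but I did not confirm it.

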